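# Make up the urine sample kit and the strip control kit

### The job

Make up the two kits from the stock on the bench. The sample kit, in the larger tray with the tube slot, gets the specimen cup, the capped sample tube and one strip canister; the control kit, in the smaller two-pocket tray, gets the dropper bottle and the other strip canister. Seat each thing down in the pocket of its own size, the upright ones standing and the tube lying in its slot, and leave the wash bottle and the timer where they stand.

Things in the scene. Friction and masses are not known exactly. Their poses are not given: they have to be found in the camera images.
- specimen_cup: Specimen cup with a wide screw lid, upright, 61 mm tall; slightly tapering translucent body at most 52 mm across, lid 57 mm across from 48 to 61 mm; about 60 g. Grasp across the lid from above. Origin: centre of the underside; z up.
- strip_can_a: Test-strip canister: white upright cylinder 105 mm tall, body 40 mm across, wider snap cap (45 mm across) from 85 to 105 mm; about 50 g. Stands upright at the start. The two canisters are the same shape and contents (only the label band differs) and are interchangeable. Origin: centre of the underside; z up.
- strip_can_b: Test-strip canister: white upright cylinder 105 mm tall, body 40 mm across, wider snap cap (45 mm across) from 85 to 105 mm; about 50 g. Stands upright at the start. The two canisters are the same shape and contents (only the label band differs) and are interchangeable. Origin: centre of the underside; z up.
- dropper: Brown dropper bottle with a black rubber bulb, upright, 102 mm tall; round body 32 mm across up to 70 mm, screw collar 24 mm across up to 77 mm, then the narrow bulb (13 mm across). About 70 g. Grasp across the upper body or the collar, with the bulb up between the fingers. Origin: centre of the underside; z up.
- sample_tube: Capped sample tube lying on the bench, 83 mm long along its own y; barrel about 13 mm across, cap 17 x 17 mm over the last 16 mm at the -y end; about 15 g. Pinch across the barrel near the middle. May lie either way round in its slot. Origin: middle of its length, on the underside; z up.
- sample_tray: Larger tray, fixed, 166 (x) x 232 (y) x 22 mm; origin: centre of underside; y points roughly away from the robot, x to its right. Pocket floors 4 mm above the bench, mouths bevelled 4 mm. Cup pocket: 62 mm across at x 39, y 70. Canister pocket: 52 at x 39, y -70. Tube slot along y at x -42, y 0: 106 long, 23 wide; a 54 mm wide finger channel at floor level crosses it at y 0.
- control_tray: Smaller white tray, fixed, 106 (x) x 210 (y) x 22 mm; origin: centre of underside; y (long side) points roughly away from the robot, x to its right. Pocket floors 4 mm above the bench, mouths bevelled 4 mm. Strip canister pocket: round, 52 mm across at x 0, y -50 mm. Dropper pocket: round, 42 mm across at x 0, y 50 mm.
- wash_bottle_: White squeeze bottle with a pointed cap, 174 mm tall, 60 mm across, standing among the stock; not part of a kit, leave it alone. Origin: centre of the underside.
- bench_timer: White flat bench timer with two buttons, 60 x 64 x 22 mm, lying among the stock; not part of a kit, leave it alone. Origin: centre of the underside.
There are look-alikes about, which are no part of the job. What is shaped like the specimen_cup but blue or red is not meant.

How it is judged:
At the end, for the whole second after the job is handed in: Each thing in its own pocket, at rest: upright ones within 10 mm of the pocket centre along each tray axis, under 12 mm above the bench, within 0.15 rad of vertical; the tube within 15 mm across and 16 mm along its slot, under 17 mm up, within 0.25 rad of its line (x of specimen_cup in the frame of sample_tray between 0.029 and 0.049 m and y of specimen_cup in the frame of sample_tray between 0.06 and 0.08 m and z of specimen_cup in the frame of sample_tray below 0.012 m and angle between each of specimen_cup, dropper's own z axis and vertical below 0.15 rad and x of dropper in the frame of control_tray between -0.01 and 0.01 m and y of dropper in the frame of control_tray between 0.04 and 0.06 m and z of dropper in the frame of control_tray below 0.012 m and x of sample_tube in the frame of sample_tray between -0.057 and -0.027 m and y of sample_tube in the frame of sample_tray between -0.016 and 0.016 m and z of sample_tube in the frame of sample_tray below 0.017 m and angle between the y axis of sample_tube and the y axis of sample_tray, either way round below 0.25 rad and ((x of strip_can_a in the frame of sample_tray between 0.029 and 0.049 m and y of strip_can_a in the frame of sample_tray between -0.08 and -0.06 m and z of strip_can_a in the frame of sample_tray below 0.012 m and angle between each of strip_can_a, strip_can_b's own z axis and vertical below 0.15 rad and x of strip_can_b in the frame of control_tray between -0.01 and 0.01 m and y of strip_can_b in the frame of control_tray between -0.06 and -0.04 m and z of strip_can_b in the frame of control_tray below 0.012 m) or (x of strip_can_b in the frame of sample_tray between 0.029 and 0.049 m and y of strip_can_b in the frame of sample_tray between -0.08 and -0.06 m and z of strip_can_b in the frame of sample_tray below 0.012 m and angle between each of strip_can_b, strip_can_a's own z axis and vertical below 0.15 rad and x of strip_can_a in the frame of control_tray between -0.01 and 0.01 m and y of strip_can_a in the frame of control_tray between -0.06 and -0.04 m and z of strip_can_a in the frame of control_tray below 0.012 m)) and linear speed of each of specimen_cup, strip_can_a, strip_can_b, dropper, sample_tube below 0.02 m/s); the robot touches nothing.
It fails at once if the wash bottle is shifted by more than 30 mm or tipped (distance of wash_bottle_ from where it was at the start of the episode above 0.03 m or angle between wash_bottle_'s own z axis and vertical above 0.35 rad).
It fails at once if the timer is shifted by more than 30 mm (distance of bench_timer from where it was at the start of the episode above 0.03 m).
It also fails if it takes over 118 s, if anything falls off the work surface, if the arm or the gripper's body presses on something with over 40 N, if the wrist force passes 120 N, or if a joint passes its speed limit or range.

### The arm

A 6-joint arm with a two-finger parallel gripper is mounted at the origin on a cart in front of the work surface, level with it; the furniture and walls round the work are solid. World frame = base frame: x ahead of the robot, y to its left, z up, the work surface at z = 0. Lengths are in m, angles in rad, forces in N, time in s.
With the tool pointing down it reaches from about 0.3 to 0.75 m from the base axis. Payload 8.5 kg.
Tool frame: the origin (TCP) lies on the centre line of the jaws, within the pads' length; the fingertips stand 22 mm ahead of it and the grasp point (between the pads) lies 3 mm ahead of it; z points along the fingers, y is the direction in which the jaws open and shut (so a half turn about z gives the same grasp; the last joint's range is limited). The gripper opens to 85 mm and grips with 20 to 120 N. Pads are 22 mm wide; open, the fingers measure 114 mm over their backs; the gripper's body (76 mm by 85 mm) begins 54 mm behind the grasp point. The pads swing forward as they close: fully open they stand 13 mm farther back than shut.
Start: joints at [0.892, 0.381, 1.297, -0, 1.464, -0.215], TCP at [0.246, 0.492, 0.229] pointing down, gripper open.
Joint ranges: [-3.11, 3.11], [-0.89, 2.33], [0.22, 2.48], [-1.42, 4.56], [0.17, 2.85], [-2.88, 2.88]. Speed limits (rad/s): [2.39, 2.39, 3.14, 3.14, 3.14, 3.14].

### API

Orientations are given as a 3x3 rotation matrix whose columns are the frame's x, y, z axes.
In Python, from workcell import manip gives the robot as it stands.
- The arm moves only by the tool apply_moves, never from a script. Its argument "moves" is one flat list of numbers, 7 for each row, row after row: the shift along the world's x, y, z in mm, then the turn, a rotation vector about the world's x, y, z in rad, then the finger opening in mm, from 0 to 85.4. A call has 1 to 10 rows; each row is the pose to reach, as a shift and turn from the pose measured when the call began; what a row does not reach only later rows make up. A row lasts 1/12 s, in which the tool goes at most 41.7 mm and 7.16 degrees, less where a joint would pass 70% of its speed; a pose out of reach is approached as far as the arm can. A call with a gripper value outside its range is refused whole. The fingers move at their own pace and stop on an object; "force" is the grip in N (left out, the last holds). Time passes only in rows, so rows that repeat a pose let the fingers close. It gives the time, the measured TCP pose, the force and the opening at its end, in the units of the state.
- manip.sense(): the state, without advancing time (a new reading comes with each control period).
- manip.get_image(name): name is "scene" or "top"; returns the picture (384x512x3 uint8, blue, green, red); there is no depth.
- manip.calibration(name): a dict with "fx", "fy", "cx", "cy" (pixels), "dist" ([k1, k2, p1, p2, k3] as OpenCV has them; the pictures are not rectified), "R" (3x3) and "t" (3): a world point X has camera coordinates R X + t. Camera axes: x right, y down, z forward; pixel columns grow to the right and rows downward; lengths in m; the calibration is good to about 2 mm. A picture is of the moment at which its call begins. calibration takes no time and is no camera call.
- manip.sign_off(): hands the job in, once; it reports no verdict.
The state is a dict: "clock": time; "q": joint angles; "qd": joint speeds; "tau": joint torques, N m; "tcp_pos": TCP position; "ee_rot": TCP orientation; "force": force on the tool from outside, world axes, zero at the start; "ft_torque": the same for the moment, N m; "finger_gap": finger opening in m.
Only numpy, scipy, OpenCV 4.12 (cv2) and the standard library are available. Lean on these libraries where they do the work, as an engineer would, in place of code of your own. Each camera call takes 0.05 s, during which the arm holds its last target.

## Working session

There is one attempt and no reset: what is moved stays moved. The work goes in short steps, Python scripts to look and compute and a tool call to move; the robot and the scene stay as the last step left them, time stands still between calls to the robot, and variables do not carry over. Pictures are saved under pics/ and viewed, and the job is handed in when it is done.

Besides the shell and the picture viewer there is one more tool, called after "Request:" as name(argument=value, ...) on one line, values as JSON. apply_moves: Moves the arm, as the interface text tells. Its arguments: {"type":"object","properties":{"moves":{"type":"array"},"force":{"type":"number"}},"required":["moves"]}

```bash
mkdir -p pics
python3 - <<'E'
from workcell import manip
import cv2
s=manip.sense();print(s['clock'],s['tcp_pos'],s['ee_rot'],s['finger_gap'])
for n in("scene","top"):
    im=manip.get_image(n);cv2.imwrite(f"pics/{n}0.png",im)
    c=manip.calibration(n);print(n,c)
E
```

```text
0.0 [0.24584379 0.49164615 0.2283901 ] [[-8.94361188e-01  4.47344536e-01 -9.64633859e-04]
 [ 4.47345452e-01  8.94360470e-01 -1.18146495e-03]
 [ 3.34208503e-04 -1.48818096e-03 -9.99998837e-01]] 0.08554740347682506
scene {'fx': 366.3724486005307, 'fy': 366.3724486005307, 'cx': 258.19973632017604, 'cy': 196.20490690948634, 'dist': array([-0.10838589,  0.        ,  0.        ,  0.        ,  0.        ]), 'R': array([[ 0.50411887, -0.86362329, -0.00435671],
       [-0.40719128, -0.23323314, -0.88306147],
       [ 0.76161632,  0.44694197, -0.46923709]]), 't': array([-0.34253352,  0.24019613,  0.63359889])}
top {'fx': 392.5093088008926, 'fy': 392.5093088008926, 'cx': 254.0153083119921, 'cy': 182.7391083253823, 'dist': array([-0.08294245,  0.        ,  0.        ,  0.        ,  0.        ]), 'R': array([[-0.01256998, -0.9997568 , -0.01812019],
       [-0.99281241,  0.01463556, -0.11878268],
       [ 0.11901899,  0.01649686, -0.99275492]]), 't': array([-0.0684906 ,  0.57288465,  1.04008291])}
```

View pics/scene0.png

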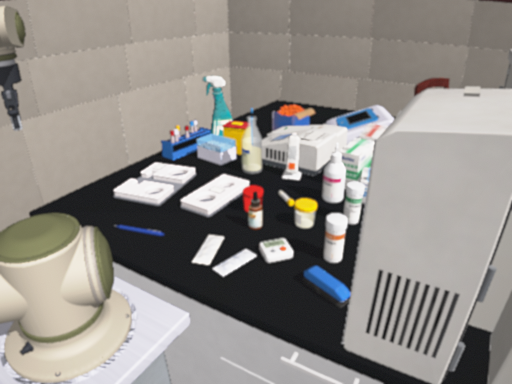

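View pics/top0.png

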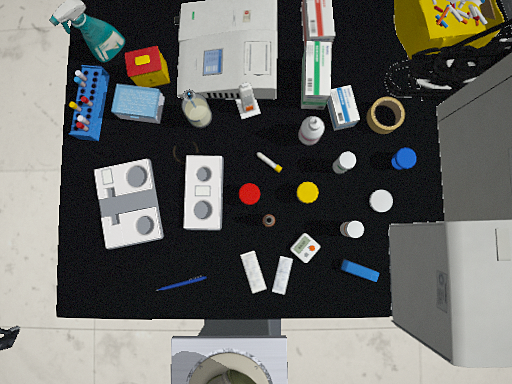

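Run:
```python
import cv2
t=cv2.imread("pics/top0.png");s=cv2.imread("pics/scene0.png")
cv2.imwrite("pics/tz.png",cv2.resize(t[120:290,225:425],None,fx=4,fy=4,interpolation=2)[:600,:800])
cv2.imwrite("pics/tz2.png",cv2.resize(t[145:260,85:285],None,fx=4,fy=4,interpolation=2))
cv2.imwrite("pics/sz.png",cv2.resize(s[145:295,220:380],None,fx=4,fy=4,interpolation=2))
```

```text
(no output)
```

View pics/tz.png

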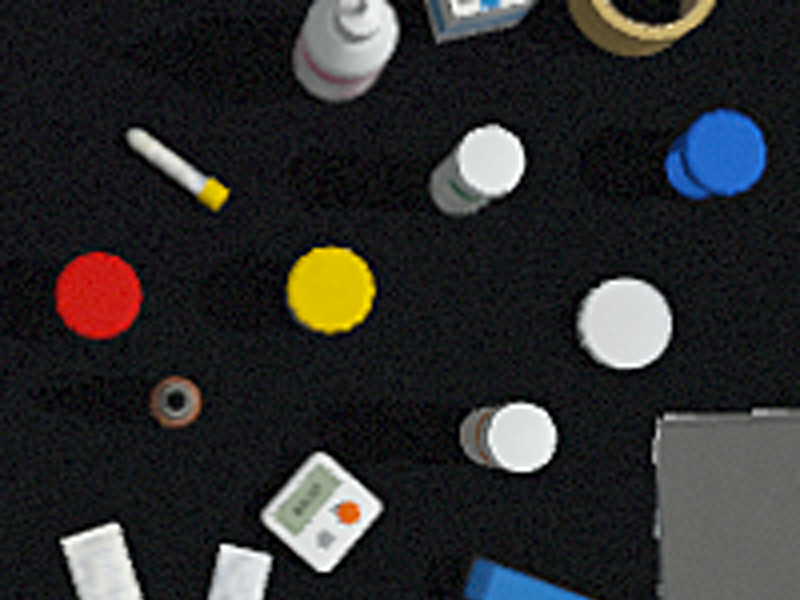

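View pics/sz.png

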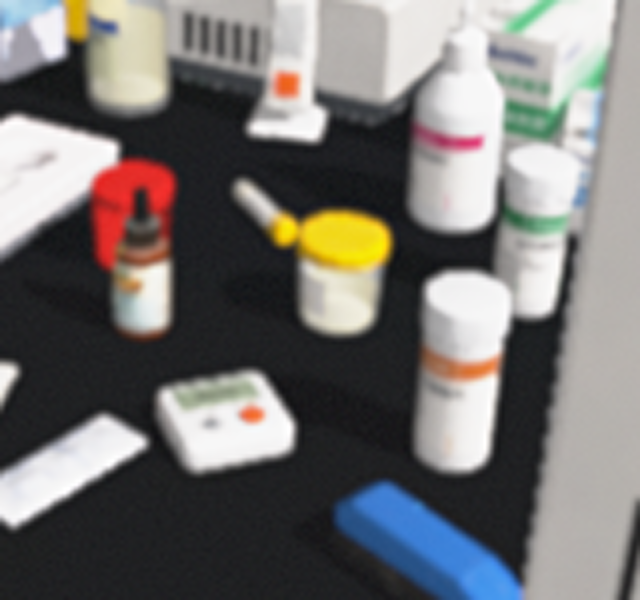

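View pics/tz2.png

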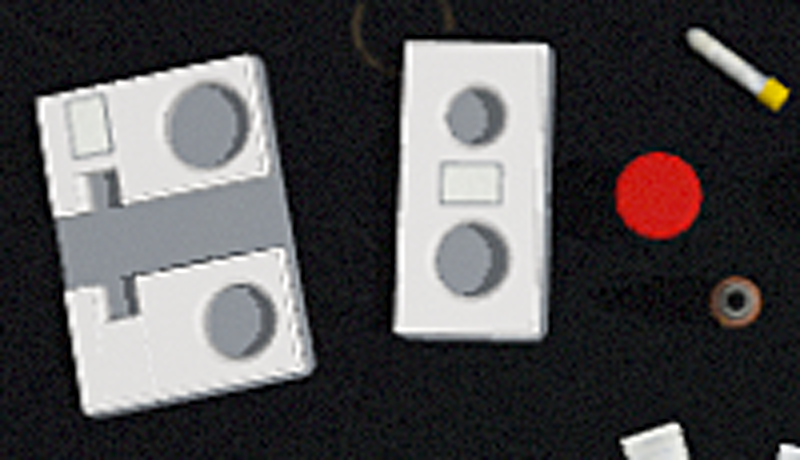

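```bash
cat > h.py <<'E'
from workcell import manip
import cv2,numpy as np
def ray(name,uv,z):
    c=manip.calibration(name);K=np.array([[c['fx'],0,c['cx']],[0,c['fy'],c['cy']],[0,0,1]])
    p=cv2.undistortPoints(np.array(uv,float).reshape(-1,1,2),K,c['dist'])[:,0]
    R,t=np.array(c['R']),np.array(c['t']);C=-R.T@t
    d=np.c_[p,np.ones(len(p))]@R
    return C+d*((z-C[2])/d[:,2])[:,None]
def proj(name,X):
    c=manip.calibration(name);K=np.array([[c['fx'],0,c['cx']],[0,c['fy'],c['cy']],[0,0,1]])
    return cv2.projectPoints(np.array(X,float).reshape(-1,1,3),cv2.Rodrigues(np.array(c['R']))[0],np.array(c['t']),K,c['dist'])[0][:,0]
def blob(im,lo,hi,roi,hsv=True):
    u0,v0,u1,v1=roi;a=im[v0:v1,u0:u1]
    m=cv2.inRange(cv2.cvtColor(a,cv2.COLOR_BGR2HSV),lo,hi)
    cs=cv2.findContours(m,cv2.RETR_EXTERNAL,cv2.CHAIN_APPROX_NONE)[0]
    c=max(cs,key=cv2.contourArea);return c+np.array([[[u0,v0]]])
E
python3 - <<'E'
from h import *
im=cv2.imread("pics/top0.png")
def circ(name,lo,hi,roi,z):
    c=blob(im,lo,hi,roi)
    P=ray("top",c.reshape(-1,2),z)[:,:2].astype(np.float32)
    ctr,r=cv2.minEnclosingCircle(P);m=cv2.moments(c)
    cc=ray("top",[[m['m10']/m['m00'],m['m01']/m['m00']]],z)[0]
    print(name,np.round(cc,4),'minenc',np.round(ctr,4),'d',round(2*r+.002,4),'area d',round(2*np.sqrt(cv2.contourArea(P)/np.pi)+.002,4))
circ('cup',(20,120,90),(35,255,255),(290,175,325,210),.061)
circ('red',(0,120,90),(10,255,255),(235,178,265,208),.061)
circ('blue',(100,120,90),(125,255,255),(380,140,420,175),.061)
circ('canGreen',(0,0,215),(180,40,255),(330,148,362,178),.105)
circ('canOrange',(0,0,215),(180,40,255),(338,215,370,245),.105)
circ('white',(0,0,190),(180,40,255),(365,185,397,217),.105)
circ('dropbody',(0,40,60),(25,255,255),(258,208,282,232),.070)
circ('bulb(dark?)',(0,0,0),(180,255,60),(264,214,274,226),.10)
# wash and timer
circ('timer',(0,0,150),(180,60,255),(285,228,325,268),.022)
# tube
c=blob(im,(0,0,110),(40,255,255),(252,146,286,178))
P=ray("top",c.reshape(-1,2),.0075)[:,:2].astype(np.float32);print('tube',cv2.minAreaRect(P), cv2.boxPoints(cv2.minAreaRect(P)))
cy=blob(im,(20,120,90),(35,255,255),(252,146,286,178));print('tubecap',ray("top",cy.reshape(-1,2),.0085).mean(0))
for n,roi in(('sample',(85,150,170,255)),('control',(175,148,232,236))):
    c=blob(im,(0,0,170),(180,30,255),roi)
    P=ray("top",c.reshape(-1,2),.022)[:,:2].astype(np.float32)
    r=cv2.minAreaRect(P);print(n,r,len(c))
E
```

```text
cup [ 0.5417 -0.2178  0.061 ] minenc [ 0.542  -0.2179] d 0.0612 area d 0.058
red [ 0.54   -0.0633  0.061 ] minenc [ 0.54   -0.0631] d 0.0607 area d 0.0565
blue [ 0.6283 -0.4826  0.061 ] minenc [ 0.6273 -0.4813] d 0.075 area d 0.0634
canGreen [ 0.6201 -0.3187  0.105 ] minenc [ 0.6205 -0.3184] d 0.0438 area d 0.0413
canOrange [ 0.4424 -0.3309  0.105 ] minenc [ 0.4424 -0.331 ] d 0.0446 area d 0.0418
white [ 0.5133 -0.401   0.105 ] minenc [ 0.5137 -0.4008] d 0.0585 area d 0.056
dropbody [ 0.4688 -0.1136  0.07  ] minenc [ 0.4686 -0.1138] d 0.0357 area d 0.0332
bulb(dark?) [ 0.4686 -0.113   0.1   ] minenc [ 0.4682 -0.1142] d 0.0135 area d 0.0115
timer [ 0.3938 -0.2124  0.022 ] minenc [ 0.3942 -0.2129] d 0.0807 area d 0.0686
tube ((0.6434842944145203, -0.10771375894546509), (0.047046683728694916, 0.012534215115010738), 51.83024978637695) [[ 0.6240199  -0.12233439]
 [ 0.6338741  -0.13008045]
 [ 0.66294867 -0.09309313]
 [ 0.6530945  -0.08534707]]
tubecap [ 0.61561673 -0.14399443  0.0085    ]
sample ((0.45512276887893677, 0.26515665650367737), (0.08900155872106552, 0.16384725272655487), 10.83222484588623) 194
control ((0.5506645441055298, 0.06688946485519409), (0.10118566453456879, 0.20521290600299835), 88.32023620605469) 213
```

Run:
```python
from h import *
im=cv2.imread("pics/top0.png")
g=cv2.cvtColor(im,cv2.COLOR_BGR2GRAY)
c=manip.calibration("top");print('C',-np.array(c['R']).T@np.array(c['t']))
print(g[195,85:170].tolist());print(g[220,180:228].tolist())
T={}
for n,roi in(('sample',(85,150,170,255)),('control',(175,148,232,240))):
    for th in(60,150,205):
        u0,v0,u1,v1=roi
        m=(g[v0:v1,u0:u1]>th).astype(np.uint8)
        n_,lab,st,_=cv2.connectedComponentsWithStats(m);
        keep=np.isin(lab,[i for i in range(1,n_) if st[i,4]>150])
        pts=np.argwhere(keep)[:,::-1]+[u0,v0]
        P=ray("top",pts,.022)[:,:2].astype(np.float32)
        r=cv2.minAreaRect(P);print(n,th,np.round(r[0],4),np.round(r[1],4)+.002,round(r[2],2))
# pockets : gray floor
def pk(name,roi,lo=80,hi=185):
    u0,v0,u1,v1=roi
    m=cv2.inRange(g[v0:v1,u0:u1],lo,hi)
    cs=cv2.findContours(m,cv2.RETR_EXTERNAL,cv2.CHAIN_APPROX_NONE)[0];k=max(cs,key=cv2.contourArea)+np.array([[[u0,v0]]])
    for z in(.022,.004):
        P=ray("top",k.reshape(-1,2),z)[:,:2].astype(np.float32)
        ce,r=cv2.minEnclosingCircle(P);b=(P.min(0)+P.max(0))/2
        print(name,z,np.round(ce,4),np.round(2*r+.002,4),'bbox c',np.round(b,4),np.round(np.ptp(P,0)+.002,4))
pk('cup',(122,162,152,190));pk('scan',(130,210,160,238));pk('dropper',(192,163,214,184));pk('ccan',(190,198,215,222))
c=blob(im,(0,0,90),(180,255,255),(252,146,288,178))
P=ray("top",c.reshape(-1,2),.0075)[:,:2].astype(np.float32);r=cv2.minAreaRect(P);print('tube',r,cv2.boxPoints(r))
```

```text
C [ 0.44411644 -0.09401653  1.09935514]
[19, 15, 20, 28, 21, 24, 22, 31, 16, 3, 13, 0, 108, 210, 235, 225, 224, 223, 224, 219, 231, 230, 200, 160, 142, 146, 151, 100, 87, 84, 186, 255, 206, 176, 154, 143, 152, 140, 143, 139, 139, 142, 145, 145, 146, 146, 146, 145, 144, 145, 145, 148, 144, 147, 148, 145, 148, 149, 150, 148, 146, 146, 146, 146, 147, 145, 148, 149, 148, 150, 158, 116, 2, 26, 15, 11, 25, 23, 21, 24, 16, 21, 24, 12, 15]
[16, 7, 1, 68, 189, 246, 226, 226, 226, 227, 227, 227, 226, 226, 228, 228, 228, 228, 226, 222, 220, 211, 210, 207, 215, 230, 230, 229, 230, 229, 226, 227, 227, 227, 227, 227, 228, 228, 236, 221, 151, 128, 37, 17, 12, 18, 18, 21]
sample 60 [0.5211 0.2767] [0.2336 0.1695] 10.67
sample 150 [0.5218 0.2774] [0.2306 0.1668] 10.68
sample 205 [0.5225 0.2809] [0.2272 0.1584] 10.77
control 60 [0.5497 0.0649] [0.1095 0.2107] 88.38
control 150 [0.5507 0.0669] [0.1037 0.2073] 88.38
control 205 [0.5511 0.0661] [0.1002 0.2025] 88.33
cup 0.022 [0.5975 0.2537] 0.0651 bbox c [0.5973 0.2537] [0.0645 0.0625]
cup 0.004 [0.6001 0.2595] 0.0662 bbox c [0.5999 0.2595] [0.0655 0.0635]
scan 0.022 [0.4601 0.2267] 0.0562 bbox c [0.4602 0.2281] [0.0517 0.0501]
scan 0.004 [0.4604 0.232 ] 0.0571 bbox c [0.4604 0.2335] [0.0525 0.0509]
dropper 0.022 [0.6008 0.0636] 0.0456 bbox c [0.6013 0.0642] [0.0443 0.044 ]
dropper 0.004 [0.6034 0.0662] 0.0463 bbox c [0.6039 0.0668] [0.045  0.0447]
ccan 0.022 [0.5013 0.0664] 0.0553 bbox c [0.5012 0.0654] [0.0544 0.0519]
ccan 0.004 [0.5022 0.0691] 0.0562 bbox c [0.5022 0.068 ] [0.0553 0.0527]
tube ((0.6369548439979553, -0.11826077103614807), (0.08315593749284744, 0.0178389772772789), 50.417694091796875) [[ 0.6035876  -0.14462197]
 [ 0.6173363  -0.1559887 ]
 [ 0.67032206 -0.09189957]
 [ 0.6565734  -0.08053285]]
```

Run:
```python
from h import *
X=[[.542,-.218,.061],[.542,-.218,0],[.4424,-.331,.105],[.4424,-.331,0],[.62,-.3187,.105],[.62,-.3187,0],[.4687,-.1137,.102],[.4687,-.1137,0],[.637,-.1183,.007],[.5978,.2525,.022],[.4602,.2266,.022],[.514,.319,.022],[.6007,.0645,.022],[.501,.067,.022]]
p=proj("scene",X);print(np.round(p,1).tolist())
im=cv2.imread("pics/scene0.png")
b=cv2.resize(im[140:300,110:380],None,fx=2.9,fy=2.9,interpolation=2)
for q in p: cv2.circle(b,tuple(int(v) for v in (q-[110,140])*2.9),3,(255,0,255),-1)
cv2.imwrite("pics/chk.png",b)
print(ray("top",[[390,230],[390,300]],0))
```

```text
[[305.4, 202.8], [304.0, 223.3], [336.4, 217.2], [331.7, 256.9], [355.5, 184.0], [350.8, 219.6], [254.7, 190.4], [255.1, 225.8], [286.0, 197.0], [178.9, 171.3], [154.7, 189.6], [145.8, 176.5], [226.7, 183.4], [205.9, 196.6]]
[[ 0.43727418 -0.4542083   0.        ]
 [ 0.24506364 -0.4463135   0.        ]]
```

View pics/chk.png

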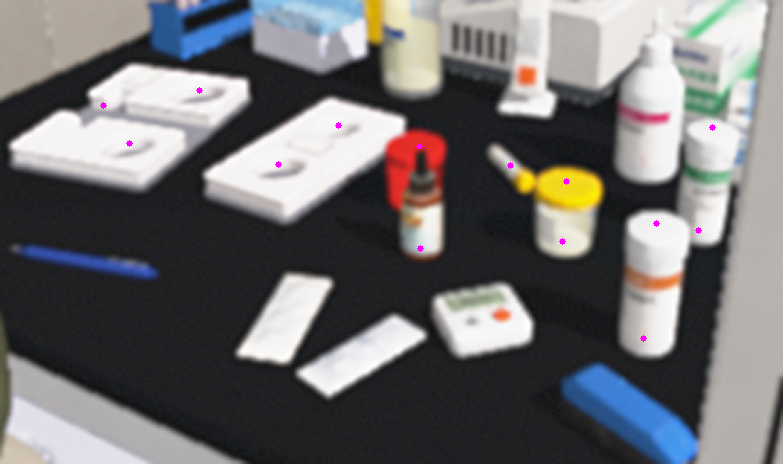

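Look-alikes for the cup in the top view are yellow (307,192), red (249,193), blue (403,158) and white (381,200). I chose yellow: the scene crop shows a translucent body under its lid, and the lid measures 58 mm. The canisters are at (346,162) and (352,229), the dropper at (269,220) and the tube at (270,162). The second view agrees to within about 2 mm. I'm starting with the dropper.

Request:
apply_moves(moves=[120,-300,0,0,0,0,60,120,-300,0,0,0,0,60,120,-300,0,0,0,0,60,120,-300,0,0,0,0,60,120,-300,0,0,0,0,60,120,-300,0,0,0,0,60,223,-605,-20,0,0,0,60,223,-605,-20,0,0,0,60,223,-605,-20,0,0,0,60,223,-605,-20,0,0,0,60], force=30)

```text
clock: 0.93
tcp_pos: [0.3935, 0.1006, 0.22]
ee_rot: [[-0.894, 0.447, -0.001], [0.447, 0.894, -0.001], [0.0, -0.001, -1.0]]
force: [1.3, 0.5, 0.6]
finger_gap: 0.0597
```

Request:
apply_moves(moves=[75,-214,-20,0,0,0,55,75,-214,-20,0,0,0,55,75,-214,-20,0,0,0,55,75,-214,-20,0,0,0,55,75,-214,-20,0,0,0,55,75,-214,-20,0,0,0,55,75,-214,-20,0,0,0,55,75,-214,-60,0,0,0,55,75,-214,-60,0,0,0,55])

```text
clock: 1.68
tcp_pos: [0.4659, -0.112, 0.1554]
ee_rot: [[-0.894, 0.448, -0.009], [0.448, 0.894, 0.004], [0.01, -0.001, -1.0]]
force: [-1.1, 0.5, -0.7]
finger_gap: 0.0549
```

Run:
```python
from h import *
print(manip.sense()['tcp_pos'])
im=manip.get_image("scene");cv2.imwrite("pics/s1.png",cv2.resize(im[100:260,180:380],None,fx=3,fy=3))
```

```text
[ 0.465897   -0.11203936  0.15539212]
```

View pics/s1.png

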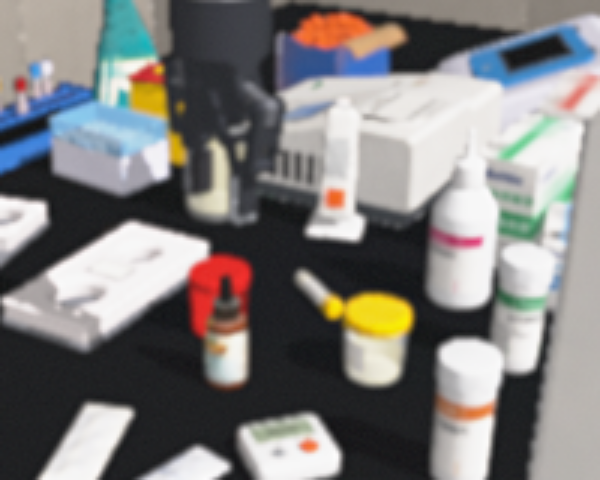

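The gripper hangs above the dropper, whose crop position is about (225,340), and the line is clear. Descending to it.

Request:
apply_moves(moves=[3,-2,-20,0,0,0,55,3,-2,-45,0,0,0,55,3,-2,-70,0,0,0,55,3,-2,-90,0,0,0,55,3,-2,-90,0,0,0,55,3,-2,-90,0,0,0,20,3,-2,-90,0,0,0,20,3,-2,-90,0,0,0,20,3,-2,-90,0,0,0,20])

```text
clock: 2.48
tcp_pos: [0.4708, -0.1145, 0.0699]
ee_rot: [[-0.895, 0.447, -0.004], [0.447, 0.895, 0.001], [0.004, -0.001, -1.0]]
force: [-1.0, 1.0, 7.5]
finger_gap: 0.0212
```

Request:
apply_moves(moves=[0,0,0,0,0,0,5,0,0,0,0,0,0,5,0,0,0,0,0,0,5])

```text
clock: 2.73
tcp_pos: [0.4709, -0.1146, 0.0705]
ee_rot: [[-0.895, 0.447, -0.003], [0.447, 0.895, 0.0], [0.003, -0.001, -1.0]]
force: [0.9, -0.8, -1.0]
finger_gap: 0.0211
```

Run:
```python
from h import *
s=manip.sense();print(s['tcp_pos'],s['force'],s['finger_gap'])
im=manip.get_image("scene");cv2.imwrite("pics/s2.png",cv2.resize(im[140:250,210:320],None,fx=5,fy=5))
```

```text
[ 0.47089913 -0.11457919  0.07045613] [ 0.9245755  -0.81976311 -0.96126527] 0.021114651819831035
```

View pics/s2.png

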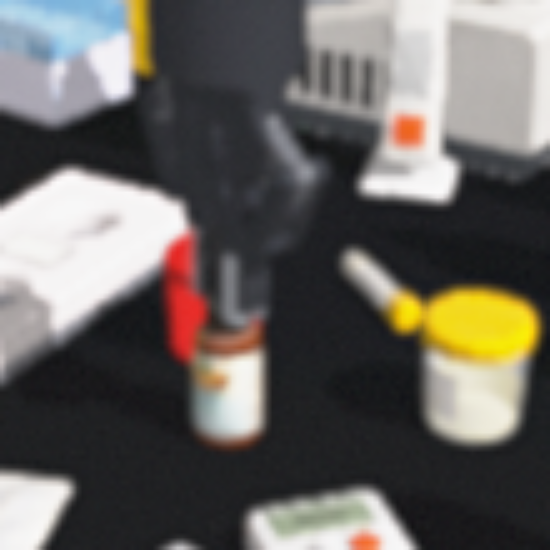

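Request:
apply_moves(moves=[0,0,15,0,0,0,5,0,0,30,0,0,0,5,0,0,45,0,0,0,5,0,0,45,0,0,0,5])

```text
clock: 3.12
tcp_pos: [0.4718, -0.115, 0.1174]
ee_rot: [[-0.895, 0.447, 0.0], [0.447, 0.895, -0.001], [-0.001, -0.001, -1.0]]
force: [1.0, -0.1, -0.4]
finger_gap: 0.0212
```

Run:
```python
from h import *
s=manip.sense();print(s['tcp_pos'],s['force'],s['finger_gap'])
im=manip.get_image("scene");cv2.imwrite("pics/s3.png",cv2.resize(im[120:240,200:320],None,fx=5,fy=5))
```

```text
[ 0.47180421 -0.11501701  0.11742253] [ 0.95311611 -0.13323578 -0.41990004] 0.021212470511295014
```

View pics/s3.png

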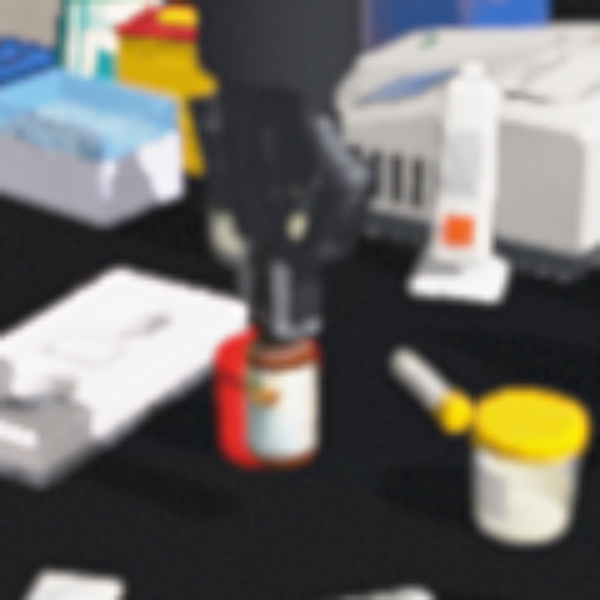

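Run:
```python
from h import *
for z in(0,.03,.045,.05,.06): print(z,proj("scene",[[.4718-.014,-.115-.008,z]])[0])
im=manip.get_image("scene");cv2.imwrite("pics/s3b.png",cv2.resize(im[180:220,235:275],None,fx=14,fy=14,interpolation=0))
```

```text
0 [256.01978727 228.76130142]
0.03 [255.93277286 218.65416281]
0.045 [255.88836998 213.47820687]
0.05 [255.87343475 211.73443478]
0.06 [255.84336152 208.2189204 ]
```

View pics/s3b.png

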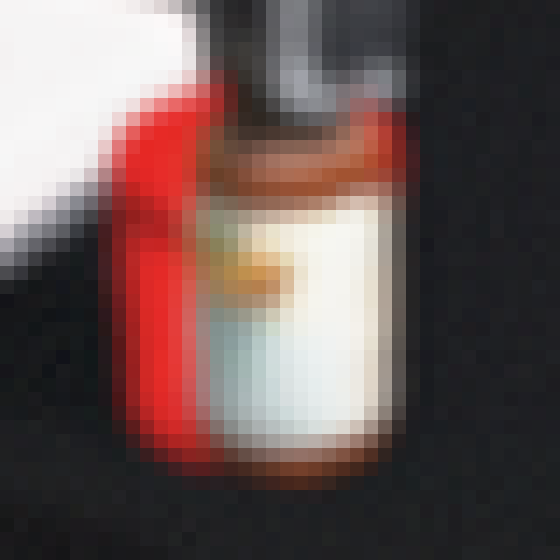

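Request:
apply_moves(moves=[0,0,35,0,0,0,5,0,0,70,0,0,0,5,30,40,80,0,0,0,5,60,80,80,0,0,0,5,90,120,80,0,0,0,5,115,155,80,0,0,0,5,131,179,80,0,0,0,5,131,179,80,0,0,0,5,131,179,80,0,0,0,5])

```text
clock: 3.97
tcp_pos: [0.6025, 0.0675, 0.1927]
ee_rot: [[-0.896, 0.444, -0.006], [0.444, 0.896, 0.001], [0.006, -0.001, -1.0]]
force: [0.2, 0.3, -0.7]
finger_gap: 0.0213
```

Run:
```python
from h import *
s=manip.sense();print(s['tcp_pos'],s['force'],s['finger_gap'])
im=manip.get_image("scene");cv2.imwrite("pics/s4.png",cv2.resize(im[80:220,140:300],None,fx=4,fy=4))
```

```text
[0.60254721 0.06750704 0.19268015] [ 0.20739129  0.30125258 -0.66507113] 0.02126029914979358
```

View pics/s4.png

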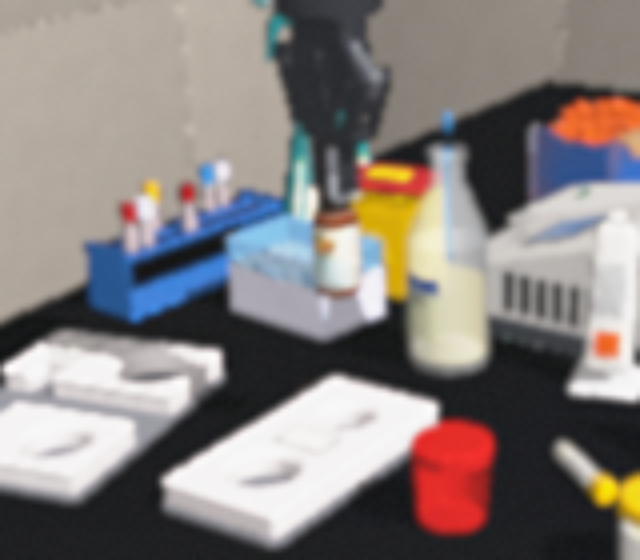

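Request:
apply_moves(moves=[0,-4,0,0,0,0,5,0,-4,-30,0,0,0,5,0,-4,-60,0,0,0,5,0,-4,-80,0,0,0,5,0,-4,-85,0,0,0,5,0,-4,-85,0,0,0,5])

```text
clock: 4.52
tcp_pos: [0.6007, 0.0605, 0.1067]
ee_rot: [[-0.895, 0.446, -0.009], [0.446, 0.895, 0.001], [0.009, -0.004, -1.0]]
force: [-0.0, 0.2, -0.0]
finger_gap: 0.0209
```

Run:
```python
from h import *
s=manip.sense();print(s['tcp_pos'],s['force'],s['finger_gap'])
im=manip.get_image("scene");cv2.imwrite("pics/s5.png",cv2.resize(im[130:230,170:290],None,fx=5,fy=5))
```

```text
[0.6007102  0.06052984 0.10671876] [-0.02093208  0.17746034 -0.04624276] 0.020911952630861794
```

View pics/s5.png

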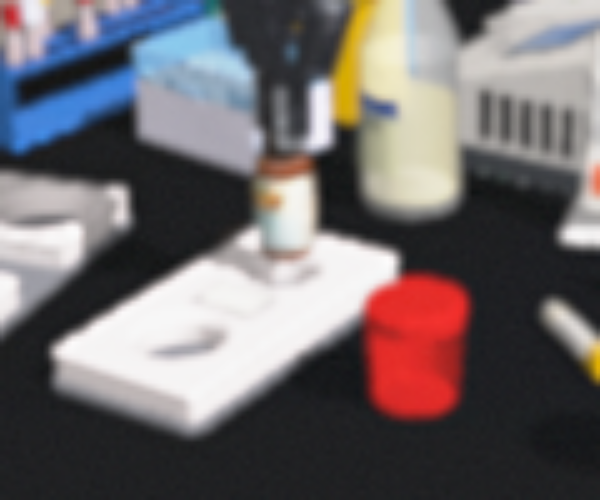

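Request:
apply_moves(moves=[2,3,0,0,0,0,5,2,3,-9,0,0,0,5,2,3,-18,0,0,0,5,2,3,-26,0,0,0,5,2,3,-26,0,0,0,5,2,3,-26,0,0,0,5])

```text
clock: 5.07
tcp_pos: [0.6033, 0.0638, 0.0817]
ee_rot: [[-0.895, 0.446, -0.008], [0.446, 0.895, 0.001], [0.007, -0.003, -1.0]]
force: [0.2, -0.0, -0.3]
finger_gap: 0.0211
```

Run:
```python
from h import *
s=manip.sense();print(s['tcp_pos'],s['force'],s['finger_gap'])
im=manip.get_image("scene");cv2.imwrite("pics/s6.png",cv2.resize(im[130:230,170:290],None,fx=5,fy=5))
```

```text
[0.60331058 0.06376957 0.08168473] [ 0.22897421 -0.0373667  -0.25864727] 0.021073635309978172
```

View pics/s6.png

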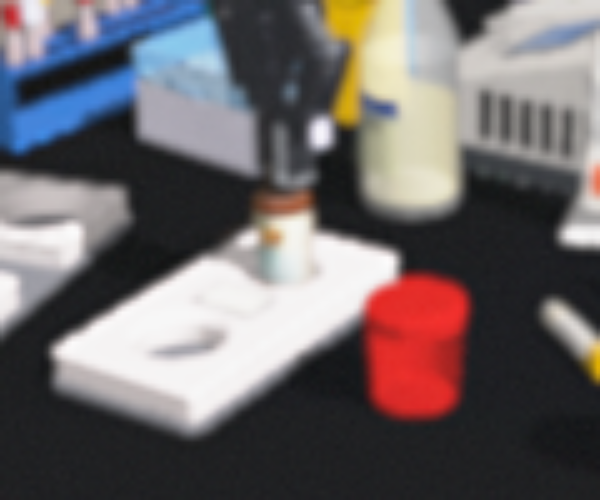

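The bottle is entering its pocket, with its base at crop (285,280). I'll lower it a little more and release.

Request:
apply_moves(moves=[0,0,-4,0,0,0,5,0,0,-4,0,0,0,5,0,0,-4,0,0,0,60,0,0,-4,0,0,0,60,0,0,-4,0,0,0,60,0,0,20,0,0,0,60,0,0,50,0,0,0,80,0,0,80,0,0,0,80,0,0,110,0,0,0,80])

```text
clock: 5.87
tcp_pos: [0.6034, 0.0638, 0.1937]
ee_rot: [[-0.895, 0.446, -0.007], [0.446, 0.895, 0.001], [0.006, -0.003, -1.0]]
force: [0.4, 1.3, 0.0]
finger_gap: 0.08
```

Run:
```python
from h import *
s=manip.sense();print(s['tcp_pos'],s['force'],s['finger_gap'])
im=manip.get_image("scene");cv2.imwrite("pics/s7.png",cv2.resize(im[130:230,170:290],None,fx=5,fy=5))
```

```text
[0.60342249 0.06377625 0.19373405] [0.3967532  1.26188513 0.0415762 ] 0.07999256935324403
```

View pics/s7.png

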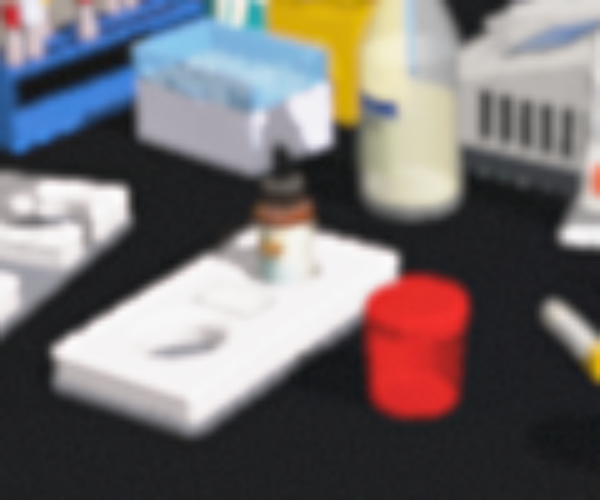

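Run:
```python
from h import *
s=manip.sense();print(np.degrees(s['q']))
im=manip.get_image("top");cv2.imwrite("pics/t1.png",cv2.resize(im[110:270,80:340],None,fx=3,fy=3))
```

```text
[-5.11931252e+00  2.88213199e+01  6.74223277e+01 -1.04597406e-02
  8.35276528e+01 -6.86522690e+01]
```

View pics/t1.png

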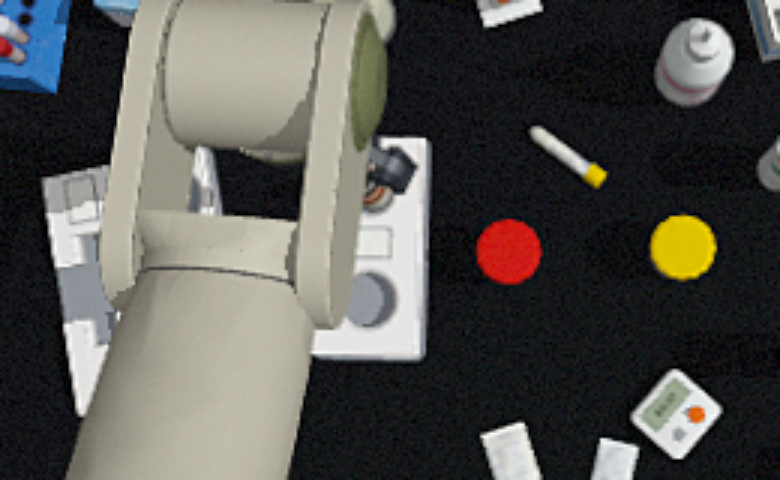

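Request:
apply_moves(moves=[0,-20,0,0,0,-0.12,60,0,-40,0,0,0,-0.24,60,5,-60,0,0,0,-0.36,60,10,-80,0,0,0,-0.48,60,15,-100,0,0,0,-0.6,60,20,-120,0,0,0,-0.72,60,25,-140,0,0,0,-0.84,60,30,-160,0,0,0,-0.96,60,34,-175,0,0,0,-1.08,60,34,-182,0,0,0,-1.2,60])

```text
clock: 6.8
tcp_pos: [0.6397, -0.1204, 0.1966]
ee_rot: [[0.099, 0.995, 0.0], [0.995, -0.099, -0.003], [-0.003, 0.0, -1.0]]
force: [0.3, -0.8, -0.1]
finger_gap: 0.0598
```

Request:
apply_moves(moves=[0,0,0,0,0,-0.12,40,0,0,0,0,0,-0.24,40,0,0,-20,0,0,-0.36,40,0,0,-40,0,0,-0.48,40,0,0,-60,0,0,-0.6,40,0,0,-90,0,0,-0.6,40,0,0,-90,0,0,-0.6,40,0,0,-90,0,0,-0.6,40])

```text
clock: 7.47
tcp_pos: [0.6391, -0.1202, 0.1054]
ee_rot: [[0.643, 0.766, -0.005], [0.766, -0.643, -0.001], [-0.004, -0.003, -1.0]]
force: [0.3, -1.2, 0.8]
finger_gap: 0.0401
```

Run:
```python
from h import *
print('wash',ray("scene",[[333,198]],0))
s=manip.sense();R=s['ee_rot'];print(s['tcp_pos'],np.degrees(np.arctan2(R[1][1],R[0][1])),R[2],s['finger_gap'],np.degrees(s['q']))
im=manip.get_image("scene");cv2.imwrite("pics/s8.png",cv2.resize(im[130:230,220:340],None,fx=5,fy=5))
im=manip.get_image("top");cv2.imwrite("pics/t8.png",cv2.resize(im[110:230,230:350],None,fx=5,fy=5))
```

```text
wash [[ 0.71176568 -0.23537695  0.        ]]
[ 0.63906207 -0.1201857   0.10544   ] -39.997969087555596 [-0.00437818 -0.00296034 -0.99998603] 0.04013056140998718 [-20.98734935  37.69027027  67.2366167   -0.18806317  75.3152667
  19.05830696]
```

View pics/s8.png

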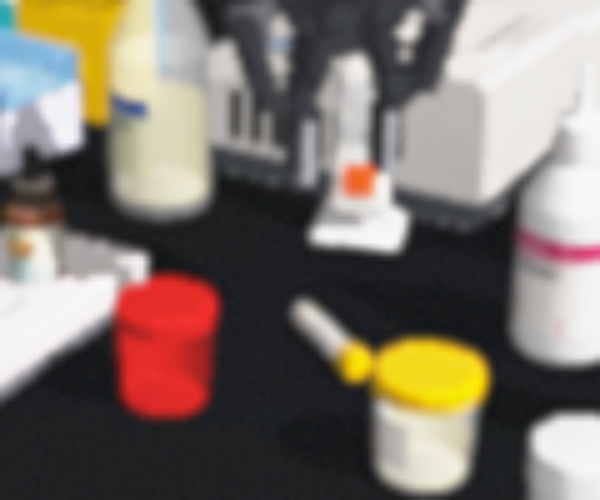

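View pics/t8.png

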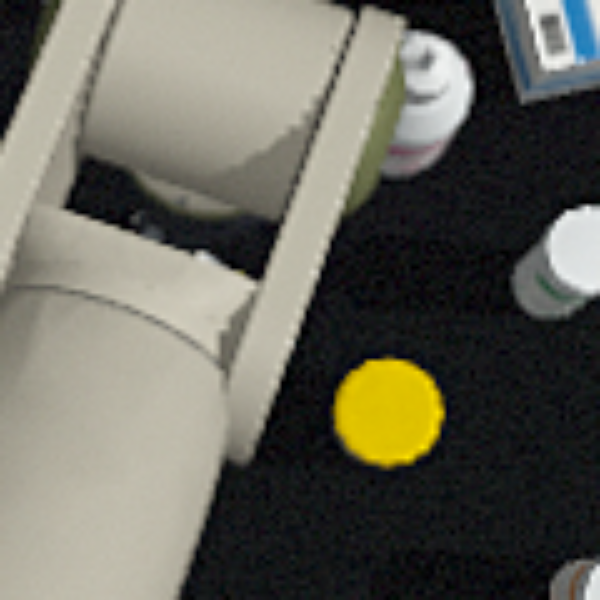

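Run:
```python
from h import *
uv=[[230+400/5,110+100/5],[230+370/5,110+210/5]]
for z in(.2,.25,.3,.35): print(z,ray("top",uv,z)[:,:2].round(3).tolist())
im=manip.get_image("scene");cv2.imwrite("pics/s9.png",cv2.resize(im[0:240,180:430],None,fx=3,fy=2.5))
```

```text
0.2 [[0.675, -0.212], [0.622, -0.196]]
0.25 [[0.662, -0.205], [0.612, -0.191]]
0.3 [[0.649, -0.199], [0.602, -0.185]]
0.35 [[0.636, -0.192], [0.593, -0.179]]
```

View pics/s9.png

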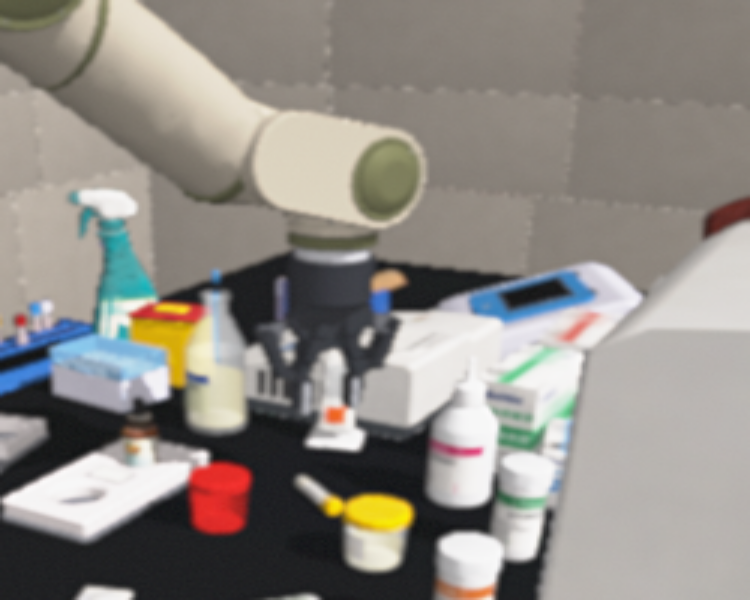

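Request:
apply_moves(moves=[-2,2,-25,0,0,0,40,-2,2,-50,0,0,0,40,-2,2,-70,0,0,0,40,-2,2,-80,0,0,0,40,-2,2,-80,0,0,0,40,-2,2,-80,0,0,0,40], force=25)

```text
clock: 8.12
tcp_pos: [0.6392, -0.1189, 0.0297]
ee_rot: [[0.643, 0.766, 0.003], [0.766, -0.643, -0.004], [-0.002, 0.005, -1.0]]
force: [-0.2, 0.1, 0.0]
finger_gap: 0.0403
```

Run:
```python
from h import *
s=manip.sense();print(s['tcp_pos'],s['force'],s['finger_gap'])
im=manip.get_image("scene");cv2.imwrite("pics/s10.png",cv2.resize(im[150:230,240:340],None,fx=6,fy=6))
```

```text
[ 0.63915206 -0.11889815  0.0297189 ] [-0.20855974  0.11404219  0.03506729] 0.04025357681850495
```

View pics/s10.png

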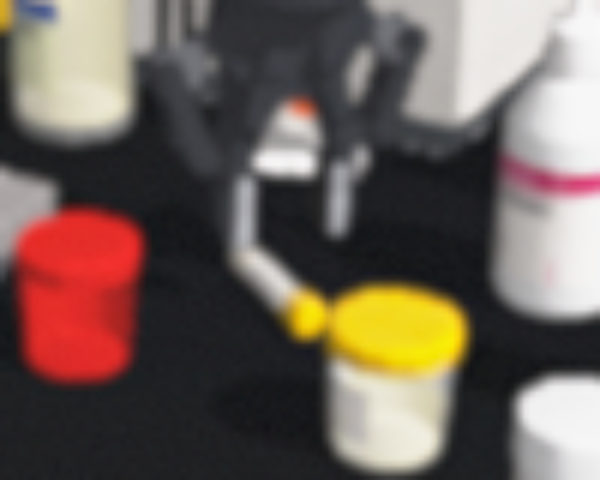

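Run:
```python
from h import *
T=np.array([.6392,-.1189,0]);j=np.array([.766,-.643,0])
for s in(-.02,.02):
  for z in(.008,.015,.02): print(s,z,(proj("scene",[T+s*j+[0,0,z]])[0]-[240,150])*6)
print((proj("scene",[[.637,-.1183,.007],[.6105,-.1503,.007],[.6635,-.0863,.007]])-[240,150])*6)
```

```text
-0.02 0.008 [241.17250839 285.17695624]
-0.02 0.015 [241.51994562 272.31867517]
-0.02 0.02 [241.76883519 263.08511121]
0.02 0.008 [316.96728248 271.78277484]
0.02 0.015 [317.54202416 259.03361758]
0.02 0.02 [317.95377455 249.87919056]
[[276.09652136 281.83022603]
 [312.13178473 320.97480393]
 [242.28883023 245.12590848]]
```

Request:
apply_moves(moves=[-2,1,-4,0,0,0,40,-2,1,-5,0,0,0,40,-2,1,-5,0,0,0,25,-2,1,-5,0,0,0,5,-2,1,-5,0,0,0,5,-2,1,-5,0,0,0,5,-2,1,-5,0,0,0,5])

```text
clock: 8.75
tcp_pos: [0.6375, -0.1181, 0.0253]
ee_rot: [[0.643, 0.766, 0.004], [0.766, -0.643, -0.005], [-0.001, 0.006, -1.0]]
force: [0.3, 0.7, -0.0]
finger_gap: 0.0053
```

Run:
```python
from h import *
s=manip.sense();print(s['tcp_pos'],s['force'],s['finger_gap'])
im=manip.get_image("scene");cv2.imwrite("pics/s11.png",cv2.resize(im[150:230,240:340],None,fx=6,fy=6))
```

```text
[ 0.63749235 -0.11805264  0.02533069] [ 0.29704213  0.65430202 -0.04630773] 0.00530184920534504
```

View pics/s11.png

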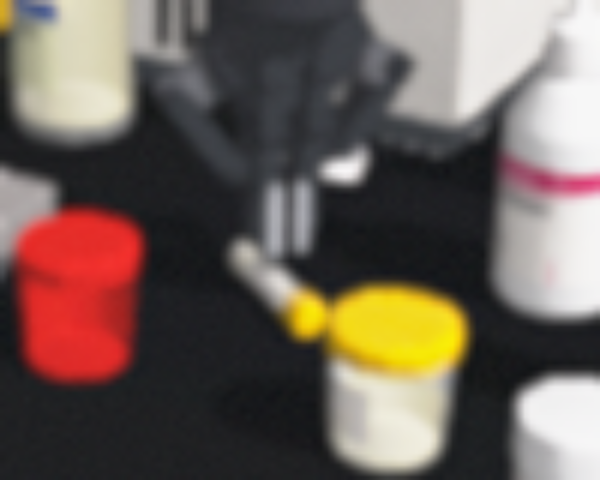

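Run:
```python
from h import *
im=manip.get_image("scene");b=im[175:210,270:310];b=np.clip(b.astype(float)*1.8,0,255).astype(np.uint8)
cv2.imwrite("pics/s12.png",cv2.resize(b,None,fx=16,fy=16,interpolation=2))
print(((proj("scene",[[.6375,-.118,z] for z in(.003,.01,.014,.025)])-[270,175])*16).round())
```

```text
[[255. 369.]
 [257. 335.]
 [257. 316.]
 [259. 262.]]
```

View pics/s12.png

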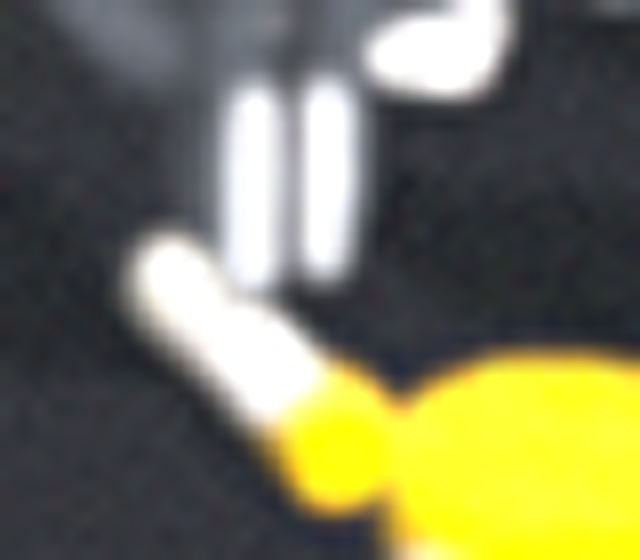

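Run:
```python
from h import *
print(((proj("scene",[[.6305,-.1265,z] for z in(.003,.01,.014,.02,.025)])-[270,175])*16).round())
```

```text
[[280. 397.]
 [282. 362.]
 [282. 343.]
 [283. 313.]
 [284. 288.]]
```

The fingers closed to 5 mm above the tube. In the picture the fingertips are near z = 0.025 rather than the expected 0.003, and the dropper grasp showed the same offset. I'll reopen, go lower in small steps and watch the force.

Request:
apply_moves(moves=[0,0,5,0,0,0,40,0,0,5,0,0,0,40,0,0,5,0,0,0,40,0,0,0,0,0,0,40,0,0,-8,0,0,0,40,0,0,-10,0,0,0,40,0,0,-10,0,0,0,40])

```text
clock: 9.43
tcp_pos: [0.6368, -0.1178, 0.0139]
ee_rot: [[0.643, 0.766, 0.001], [0.766, -0.643, -0.004], [-0.002, 0.004, -1.0]]
force: [0.2, 0.4, 0.5]
finger_gap: 0.0402
```

Run:
```python
from h import *
s=manip.sense();print(s['tcp_pos'],s['force'],s['finger_gap'])
im=manip.get_image("scene");b=im[165:215,265:315];b=np.clip(b.astype(float)*1.8,0,255).astype(np.uint8)
cv2.imwrite("pics/s13.png",cv2.resize(b,None,fx=12,fy=12,interpolation=2))
```

```text
[ 0.63682855 -0.11782148  0.01388803] [0.16475774 0.42481928 0.52562312] 0.04022685401547344
```

View pics/s13.png

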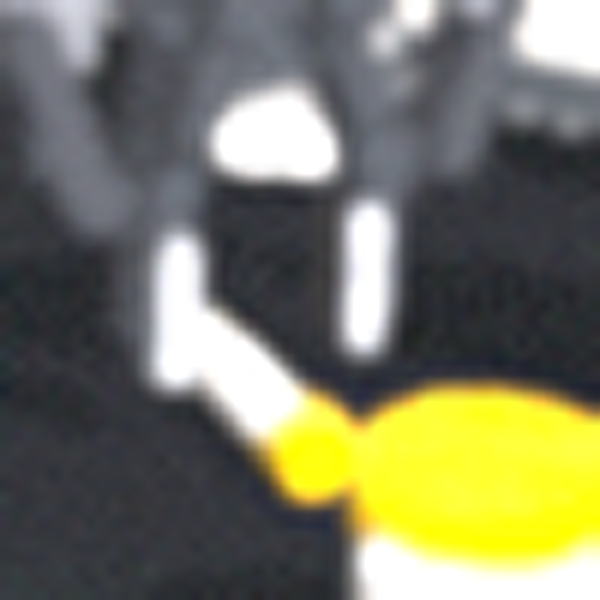

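Run:
```python
from h import *
T=np.array([.6368,-.1178,0]);j=np.array([.766,-.643,0]);a=np.array([.637,.77,0])
for s in(-.022,.022): print(((proj("scene",[T+s*j-.011*a+[0,0,z] for z in(.003,.01,.015,.02,.025)])-[265,165])*12).round().tolist())
```

```text
[[184.0, 434.0], [184.0, 408.0], [185.0, 389.0], [185.0, 371.0], [186.0, 352.0]]
[[351.0, 403.0], [353.0, 378.0], [354.0, 359.0], [354.0, 341.0], [355.0, 323.0]]
```

Request:
apply_moves(moves=[0,0,-5,0,0,0,40,0,0,-9,0,0,0,40,0,0,-9,0,0,0,40,0,0,-9,0,0,0,20,0,0,-9,0,0,0,5,0,0,-9,0,0,0,5,0,0,-9,0,0,0,5,0,0,-9,0,0,0,5])

```text
clock: 10.15
tcp_pos: [0.6373, -0.1179, 0.0058]
ee_rot: [[0.643, 0.766, 0.003], [0.766, -0.643, -0.004], [-0.002, 0.005, -1.0]]
force: [0.9, -0.1, 1.0]
finger_gap: 0.0115
```

Request:
apply_moves(moves=[0,0,10,0,0,0,5,0,0,40,0,0,0,5,0,0,80,0,0,0,5,0,0,120,0,0,0,5,0,0,140,0,0,0,5,0,0,140,0,0,0,5])

```text
clock: 10.65
tcp_pos: [0.6392, -0.1186, 0.1525]
ee_rot: [[0.643, 0.766, 0.013], [0.766, -0.643, -0.008], [0.002, 0.015, -1.0]]
force: [-0.5, -0.6, 0.9]
finger_gap: 0.0111
```

Run:
```python
from h import *
s=manip.sense();print(s['tcp_pos'],s['force'],s['finger_gap'])
im=manip.get_image("scene");b=im[90:210,220:340]
cv2.imwrite("pics/s14.png",cv2.resize(b,None,fx=5,fy=5,interpolation=2))
```

```text
[ 0.63919368 -0.11858209  0.1524511 ] [-0.5189001  -0.55394346  0.86940837] 0.011086038870574596
```

View pics/s14.png

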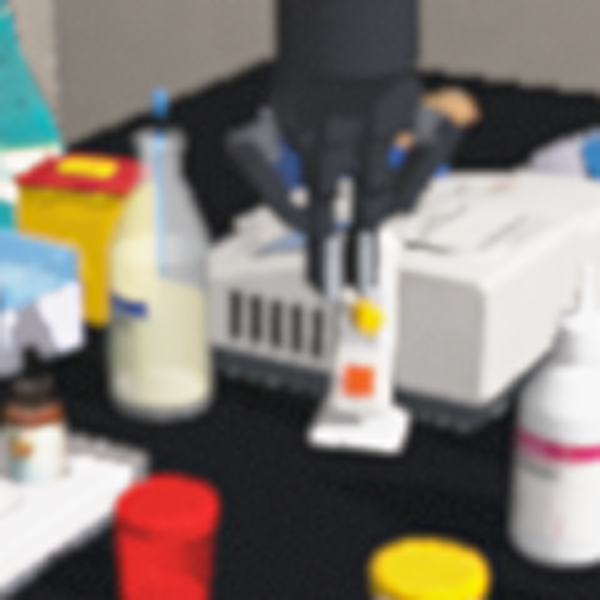

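The tube is held, with its cap at crop (367,317). Carrying it to the slot.

Request:
apply_moves(moves=[-8,30,5,0,0,-0.07,5,-18,65,5,0,0,-0.14,5,-28,100,5,0,0,-0.21,5,-38,135,5,0,0,-0.28,5,-48,170,5,0,0,-0.35,5,-58,205,5,0,0,-0.42,5,-68,240,5,0,0,-0.49,5,-78,275,5,0,0,-0.56,5,-88,310,5,0,0,-0.63,5,-97,345,5,0,0,-0.68,5])

```text
clock: 11.53
tcp_pos: [0.5396, 0.2282, 0.153]
ee_rot: [[0.982, 0.188, -0.0], [0.188, -0.982, -0.011], [-0.002, 0.011, -1.0]]
force: [1.8, 0.1, 0.4]
finger_gap: 0.0111
```

Run:
```python
from h import *
s=manip.sense();R=np.array(s['ee_rot']);print(s['tcp_pos'],np.degrees(np.arctan2(R[1,1],R[0,1])),s['finger_gap'])
```

```text
[0.53957577 0.22824129 0.15297241] -79.1626706071491 0.011091262064976857
```

Request:
apply_moves(moves=[-12,40,-10,0,0,0,5,-25,80,-20,0,0,0,5,-25,91,-40,0,0,0,5,-25,91,-70,0,0,0,5,-25,91,-90,0,0,0,5,-25,91,-90,0,0,0,5,-25,91,-90,0,0,0,5])

```text
clock: 12.12
tcp_pos: [0.5139, 0.3189, 0.0619]
ee_rot: [[0.982, 0.188, -0.003], [0.188, -0.982, -0.012], [-0.006, 0.011, -1.0]]
force: [-0.0, 0.7, 1.3]
finger_gap: 0.0111
```

Run:
```python
from h import *
s=manip.sense();R=np.array(s['ee_rot']);print(s['tcp_pos'],np.degrees(np.arctan2(R[1,1],R[0,1])),R[:,2],s['finger_gap'])
im=manip.get_image("scene");b=im[120:220,90:210]
cv2.imwrite("pics/s15.png",cv2.resize(b,None,fx=5,fy=5,interpolation=2))
```

```text
[0.51390345 0.31893589 0.06194456] -79.16488381128758 [-0.00338083 -0.01213107 -0.9999207 ] 0.01111993386225994
```

View pics/s15.png

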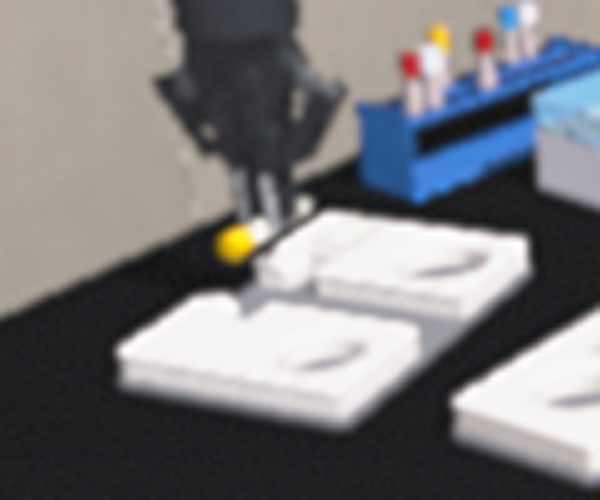

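Request:
apply_moves(moves=[0,0,-15,0,0,0,5,0,0,-30,0,0,0,5,0,0,-35,0,0,0,5,0,0,-35,0,0,0,5])

```text
clock: 12.5
tcp_pos: [0.5148, 0.3188, 0.0285]
ee_rot: [[0.982, 0.187, -0.001], [0.187, -0.982, -0.011], [-0.003, 0.011, -1.0]]
force: [-0.2, -0.4, -0.1]
finger_gap: 0.0111
```

Run:
```python
from h import *
s=manip.sense();R=np.array(s['ee_rot']);print(s['tcp_pos'],s['force'],s['finger_gap'])
im=manip.get_image("scene");b=im[130:220,90:200]
cv2.imwrite("pics/s16.png",cv2.resize(b,None,fx=6,fy=6,interpolation=2))
```

```text
[0.51484845 0.3188334  0.02848928] [-0.17823649 -0.44451421 -0.09008492] 0.011093102910167756
```

View pics/s16.png

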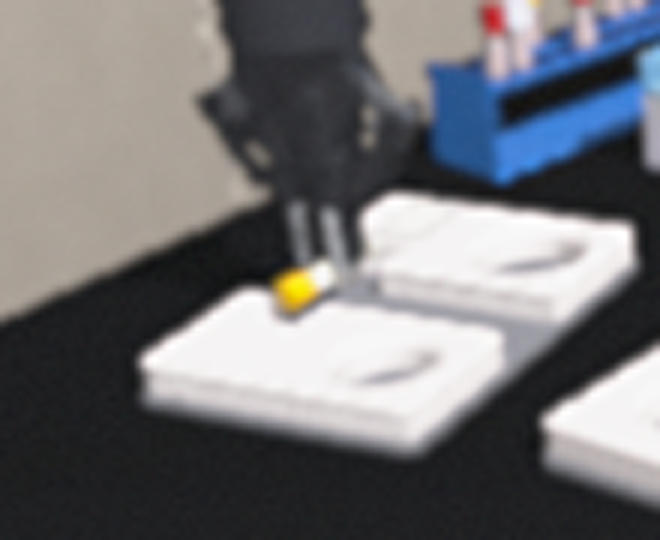

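The tube is over the slot mouth, with its cap at crop (295,290), and nothing is pressing. Lowering it and releasing.

Request:
apply_moves(moves=[0,0,-8,0,0,0,5,0,0,-14,0,0,0,5,0,0,-17,0,0,0,5,0,0,-17,0,0,0,5,0,0,-17,0,0,0,5])

```text
clock: 12.97
tcp_pos: [0.5151, 0.3191, 0.0121]
ee_rot: [[0.982, 0.187, -0.0], [0.187, -0.982, -0.011], [-0.002, 0.01, -1.0]]
force: [0.4, 1.6, -0.9]
finger_gap: 0.0113
```

Request:
apply_moves(moves=[0,0,0,0,0,0,35,0,0,0,0,0,0,35,0,0,0,0,0,0,35,0,0,0,0,0,0,35,0,0,30,0,0,0,40,0,0,70,0,0,0,60,0,0,110,0,0,0,80,0,0,150,0,0,0,80,0,0,180,0,0,0,80])

```text
clock: 13.72
tcp_pos: [0.5154, 0.3192, 0.1959]
ee_rot: [[0.982, 0.187, 0.003], [0.187, -0.982, -0.009], [0.001, 0.01, -1.0]]
force: [0.1, 0.2, 0.2]
finger_gap: 0.0801
```

Run:
```python
from h import *
s=manip.sense();R=np.array(s['ee_rot']);print(s['tcp_pos'],s['force'],s['finger_gap'])
im=manip.get_image("scene");b=im[130:220,90:200]
cv2.imwrite("pics/s17.png",cv2.resize(b,None,fx=6,fy=6,interpolation=2))
```

```text
[0.51535313 0.31921668 0.19587897] [0.12525039 0.21464066 0.19007587] 0.08012883357569632
```

View pics/s17.png

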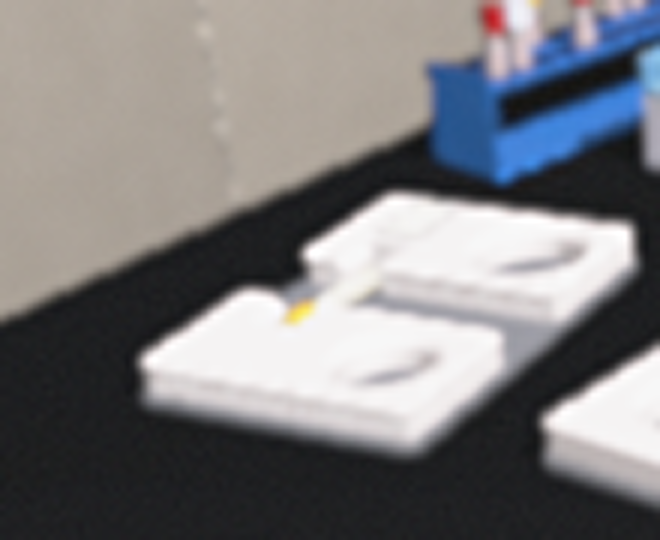

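Request:
apply_moves(moves=[5,-100,0,0,0,0,84,5,-100,0,0,0,0,84,5,-100,0,0,0,0,84,14,-270,0,0,0,0,84,14,-270,0,0,0,0,84,14,-270,0,0,0,0,84,14,-270,0,0,0,0,84,14,-270,0,0,0,0,84,27,-537,0,0,0,0,84,27,-537,0,0,0,0,84])

```text
clock: 14.6
tcp_pos: [0.5349, -0.0338, 0.2014]
ee_rot: [[0.982, 0.189, 0.012], [0.19, -0.982, -0.006], [0.01, 0.008, -1.0]]
force: [0.9, -0.3, -0.4]
finger_gap: 0.0841
```

Run:
```python
from h import *
im=manip.get_image("top");b=im[150:245,85:235]
cv2.imwrite("pics/t17.png",cv2.resize(b,None,fx=5,fy=5,interpolation=2))
```

```text
(no output)
```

View pics/t17.png

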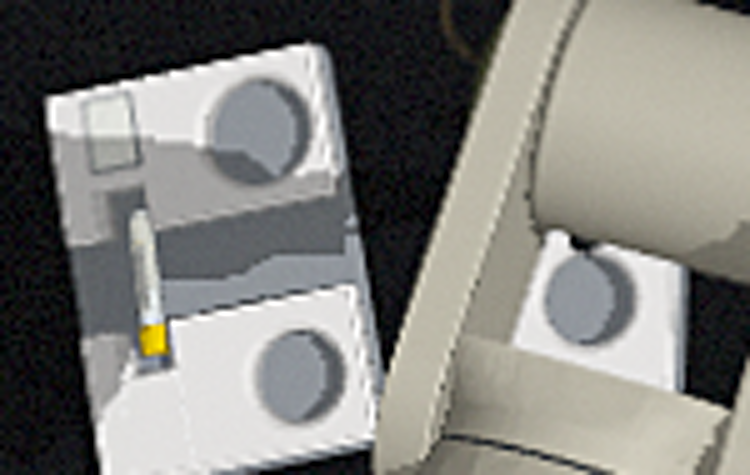

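The tube lies in its slot, from crop (140,215) to its cap at (152,340). On to the cup.

Request:
apply_moves(moves=[7,-100,0,0,0,0,85,7,-150,0,0,0,0,85,7,-184,0,0,0,0,85,7,-184,0,0,0,0,85,7,-184,-30,0,0,0,85,7,-184,-60,0,0,0,85,7,-184,-90,0,0,0,85,7,-184,-100,0,0,0,85,7,-184,-100,0,0,0,85,7,-184,-100,0,0,0,85], force=30)

```text
clock: 15.48
tcp_pos: [0.5432, -0.225, 0.102]
ee_rot: [[0.983, 0.184, 0.013], [0.184, -0.983, -0.01], [0.011, 0.012, -1.0]]
force: [-0.7, 0.0, 0.2]
finger_gap: 0.0853
```

Run:
```python
from h import *
s=manip.sense();R=np.array(s['ee_rot']);print(s['tcp_pos'],s['force'],s['finger_gap'])
im=manip.get_image("scene");b=im[120:240,240:380]
cv2.imwrite("pics/s18.png",cv2.resize(b,None,fx=5,fy=5,interpolation=2))
```

```text
[ 0.54316998 -0.22498052  0.10203277] [-0.72125864  0.03992067  0.23977801] 0.08526280040287693
```

View pics/s18.png

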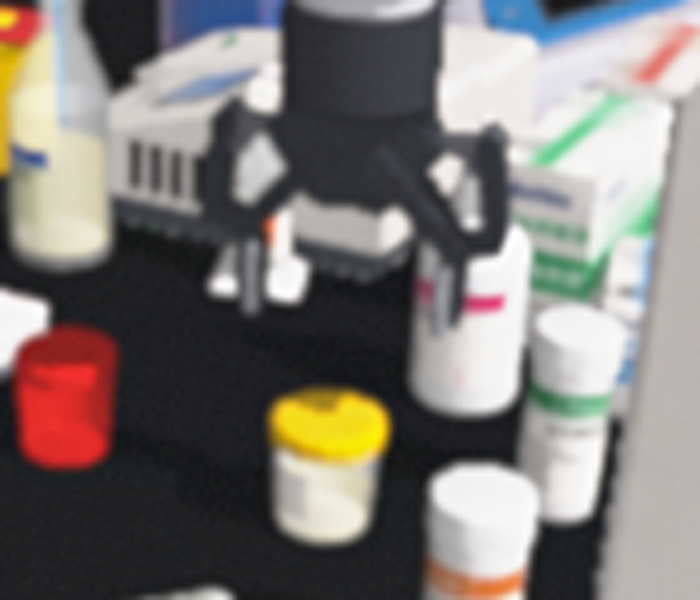

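Request:
apply_moves(moves=[-1,7,0,0,0,0,85,-1,7,0,0,0,0,85,-1,7,-15,0,0,0,85,-1,7,-22,0,0,0,85,-1,7,-22,0,0,0,85])

```text
clock: 15.95
tcp_pos: [0.5421, -0.2176, 0.0801]
ee_rot: [[0.983, 0.185, 0.013], [0.185, -0.983, -0.01], [0.011, 0.012, -1.0]]
force: [-1.1, -0.7, -1.0]
finger_gap: 0.0849
```

Run:
```python
from h import *
s=manip.sense();R=np.array(s['ee_rot']);print(s['tcp_pos'],s['force'],s['finger_gap'])
im=manip.get_image("scene");b=im[140:240,260:360]
cv2.imwrite("pics/s19.png",cv2.resize(b,None,fx=6,fy=6,interpolation=2))
```

```text
[ 0.54207781 -0.21757334  0.08008402] [-1.12352039 -0.66133178 -0.99621182] 0.08494082935720966
```

View pics/s19.png

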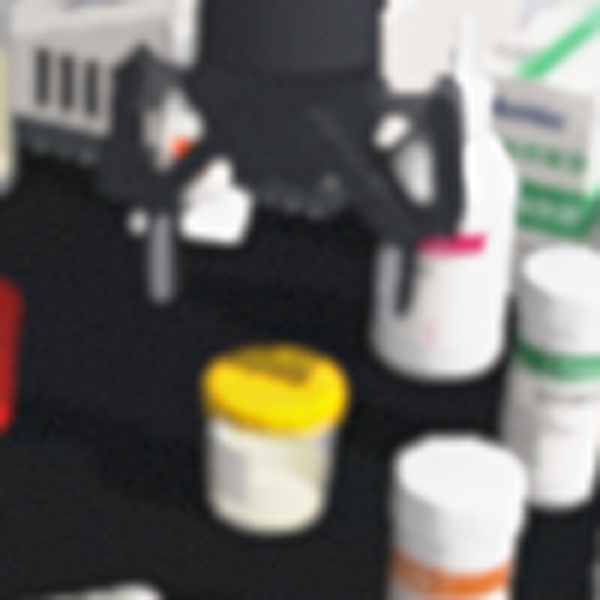

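Request:
apply_moves(moves=[0,-1,-20,0,0,0,85,0,-1,-38,0,0,0,85,0,-1,-38,0,0,0,85,0,-1,-38,0,0,0,85,0,-1,-38,0,0,0,60,0,-1,-38,0,0,0,45,0,-1,-38,0,0,0,45,0,-1,-38,0,0,0,45,0,-1,-38,0,0,0,45])

```text
clock: 16.75
tcp_pos: [0.543, -0.2191, 0.0442]
ee_rot: [[0.983, 0.185, 0.016], [0.185, -0.983, -0.012], [0.013, 0.014, -1.0]]
force: [-1.0, 1.9, 5.9]
finger_gap: 0.0539
```

Run:
```python
from h import *
s=manip.sense();R=np.array(s['ee_rot']);print(s['tcp_pos'],s['force'],s['finger_gap'])
im=manip.get_image("scene");b=im[140:240,260:360]
cv2.imwrite("pics/s20.png",cv2.resize(b,None,fx=6,fy=6,interpolation=2))
```

```text
[ 0.54303538 -0.21911296  0.04423315] [-1.02860898  1.91684629  5.92138379] 0.05388639132461284
```

View pics/s20.png

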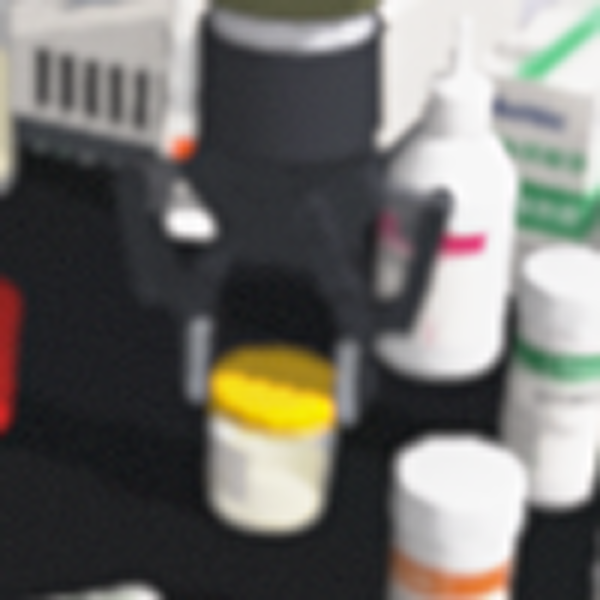

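Request:
apply_moves(moves=[0,0,10,0,0,0,45,0,0,40,0,0,0,45,0,0,80,0,0,0,45,0,0,120,0,0,0,45,0,0,160,0,0,0,45,0,30,165,0,0,0,45,5,70,165,0,0,0,45,12,110,165,0,0,0,45,18,150,165,0,0,0,45,23,190,165,0,0,0,45])

```text
clock: 17.63
tcp_pos: [0.5659, -0.0273, 0.2104]
ee_rot: [[0.983, 0.184, 0.017], [0.184, -0.983, -0.012], [0.014, 0.015, -1.0]]
force: [0.5, 0.7, -0.0]
finger_gap: 0.0538
```

Run:
```python
from h import *
im=manip.get_image("scene");b=im[60:240,180:360]
cv2.imwrite("pics/s21.png",cv2.resize(b,None,fx=3,fy=3,interpolation=2))
```

```text
(no output)
```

View pics/s21.png

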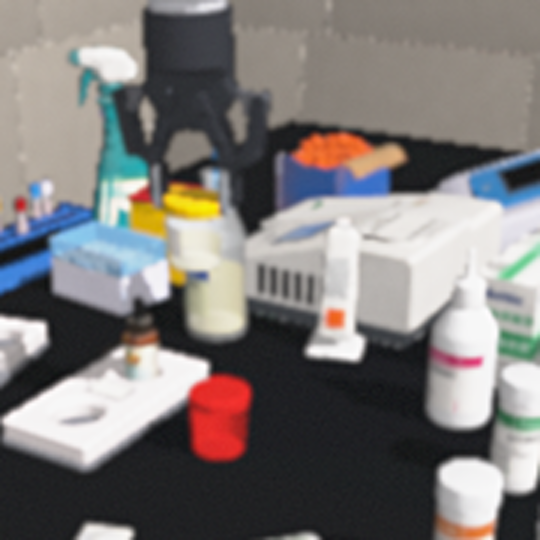

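Request:
apply_moves(moves=[5,40,0,0.012,0.017,0,45,10,80,0,0.012,0.017,0,45,15,120,0,0.012,0.017,0,45,20,160,0,0.012,0.017,0,45,25,200,0,0.012,0.017,0,45,29,240,0,0.012,0.017,0,45,32,270,-20,0.012,0.017,0,45,32,280,-50,0.012,0.017,0,45,32,280,-80,0.012,0.017,0,45,32,280,-110,0.012,0.017,0,45])

```text
clock: 18.52
tcp_pos: [0.5976, 0.2605, 0.1001]
ee_rot: [[0.982, 0.191, 0.001], [0.191, -0.982, 0.003], [0.002, -0.003, -1.0]]
force: [0.5, -1.2, -0.6]
finger_gap: 0.0538
```

Request:
apply_moves(moves=[0,0,0,0,0,0,45,0,0,0,0,0,0,45])

```text
clock: 18.68
tcp_pos: [0.5972, 0.2605, 0.1003]
ee_rot: [[0.981, 0.192, -0.001], [0.192, -0.981, 0.003], [-0.0, -0.003, -1.0]]
force: [0.4, 0.6, 0.6]
finger_gap: 0.0541
```

Run:
```python
from h import *
s=manip.sense();R=np.array(s['ee_rot']);print(s['tcp_pos'],R[:,2],s['force'],s['finger_gap'])
im=manip.get_image("scene");b=im[100:220,110:230]
cv2.imwrite("pics/s22.png",cv2.resize(b,None,fx=5,fy=5,interpolation=2))
```

```text
[0.5972496  0.26051182 0.10028849] [-7.87586514e-04  3.00303689e-03 -9.99995181e-01] [0.43957292 0.64394361 0.55734495] 0.05413700010682966
```

View pics/s22.png

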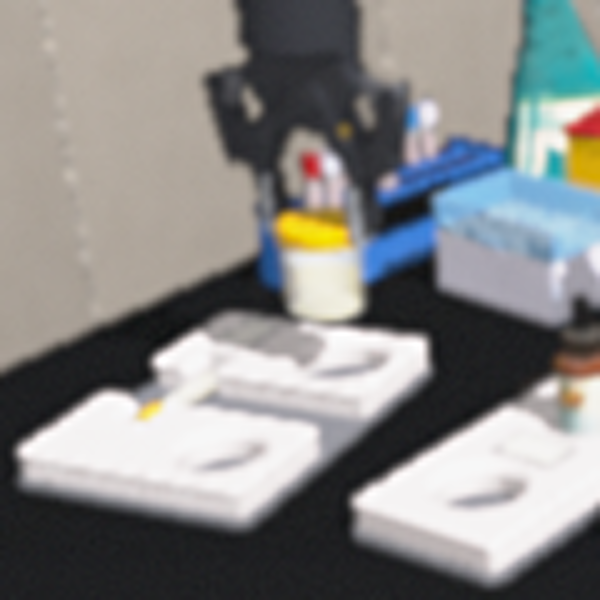

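Request:
apply_moves(moves=[1,-8,0,0,0,0,45,1,-8,0,0,0,0,45,1,-8,-15,0,0,0,45,1,-8,-25,0,0,0,45,1,-8,-25,0,0,0,45,1,-8,-25,0,0,0,45])

```text
clock: 19.23
tcp_pos: [0.5992, 0.2524, 0.0772]
ee_rot: [[0.982, 0.191, 0.002], [0.191, -0.982, 0.004], [0.003, -0.003, -1.0]]
force: [0.0, 0.0, 0.4]
finger_gap: 0.0545
```

Run:
```python
from h import *
s=manip.sense();R=np.array(s['ee_rot']);print(s['tcp_pos'],R[:,2],s['force'],s['finger_gap'])
im=manip.get_image("scene");b=im[120:220,110:230]
cv2.imwrite("pics/s23.png",cv2.resize(b,None,fx=5,fy=5,interpolation=2))
```

```text
[0.59922918 0.25239756 0.07722811] [ 0.00242655  0.00373843 -0.99999007] [0.00614401 0.02780594 0.42899332] 0.054468228107022454
```

View pics/s23.png

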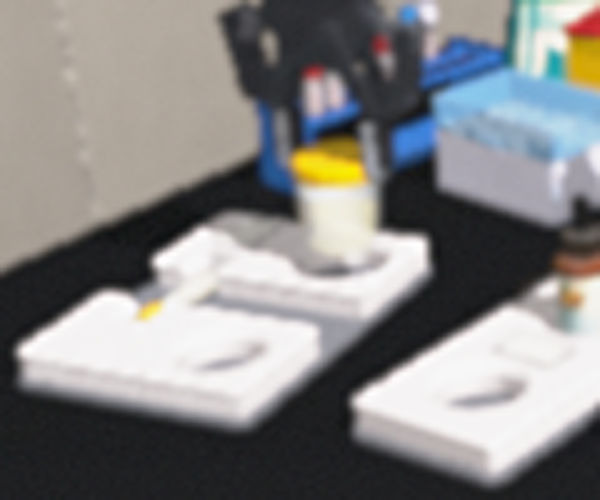

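Request:
apply_moves(moves=[-1,0,-8,0,0,0,45,-1,0,-16,0,0,0,45,-1,0,-25,0,0,0,45,-1,0,-27,0,0,0,45,-1,0,-27,0,0,0,45])

```text
clock: 19.7
tcp_pos: [0.5981, 0.2525, 0.0496]
ee_rot: [[0.982, 0.191, 0.002], [0.191, -0.982, 0.004], [0.002, -0.003, -1.0]]
force: [0.8, 0.5, -0.2]
finger_gap: 0.0538
```

Run:
```python
from h import *
s=manip.sense();R=np.array(s['ee_rot']);print(s['tcp_pos'],R[:,2],s['force'],s['finger_gap'])
im=manip.get_image("scene");b=im[120:220,110:230]
cv2.imwrite("pics/s24.png",cv2.resize(b,None,fx=5,fy=5,interpolation=2))
```

```text
[0.59807267 0.25245153 0.04956539] [ 0.0015761   0.00356014 -0.99999242] [ 0.75037422  0.48872465 -0.20172001] 0.05376728570274076
```

View pics/s24.png

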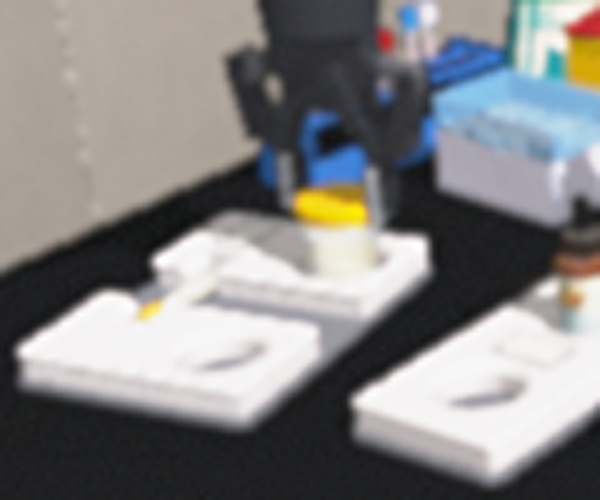

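The cup is in its pocket, at crop (335,230). Releasing and rising.

Request:
apply_moves(moves=[0,0,0,0,0,0,85,0,0,0,0,0,0,85,0,0,0,0,0,0,85,0,0,0,0,0,0,85,0,0,20,0,0,0,85,0,0,50,0,0,0,85,0,0,90,0,0,0,85,0,0,130,0,0,0,85,0,0,165,0,0,0,85])

```text
clock: 20.5
tcp_pos: [0.5983, 0.2525, 0.2182]
ee_rot: [[0.982, 0.191, 0.005], [0.191, -0.982, 0.004], [0.005, -0.003, -1.0]]
force: [0.5, 0.1, 0.5]
finger_gap: 0.0857
```

Run:
```python
from h import *
s=manip.sense();R=np.array(s['ee_rot']);print(s['tcp_pos'],R[:,2],s['force'],s['finger_gap'],np.degrees(s['q']))
im=manip.get_image("scene");b=im[120:220,110:230]
cv2.imwrite("pics/s25.png",cv2.resize(b,None,fx=5,fy=5,interpolation=2))
```

```text
[0.59833021 0.25254995 0.2182445 ] [ 0.00453002  0.00420387 -0.9999809 ] [0.45230591 0.08386403 0.52743001] 0.08565933143544135 [12.38758542 32.33220433 58.14026344  0.17959358 89.22235392 91.3592511 ]
```

View pics/s25.png

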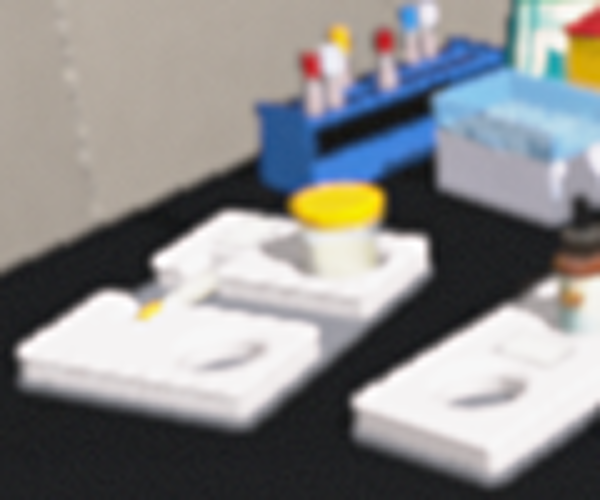

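Run:
```python
from h import *
print(ray("scene",[[347,343],[352,335],[455,368]],0))
print(ray("top",[[390,226],[391,300],[397,345]],0))
for z in(.2,.3,.4,.5): print(z,ray("scene",[[390,130],[418,90]],z)[:,:2].round(3).tolist(),ray("top",[[390,226],[397,345],[512,222]],z)[:,:2].round(3).tolist())
```

```text
[[ 0.22659252 -0.43982757  0.        ]
 [ 0.24758794 -0.44180682  0.        ]
 [ 0.25876061 -0.61454948  0.        ]]
[[ 0.44840576 -0.45473107  0.        ]
 [ 0.24498692 -0.44910937  0.        ]
 [ 0.12235321 -0.46196734  0.        ]]
0.2 [[0.808, -0.35], [1.441, -0.333]] [[0.448, -0.389], [0.181, -0.395], [0.45, -0.683]]
0.3 [[0.477, -0.406], [0.904, -0.395]] [[0.447, -0.356], [0.21, -0.362], [0.45, -0.617]]
0.4 [[0.145, -0.462], [0.367, -0.456]] [[0.447, -0.323], [0.239, -0.328], [0.449, -0.552]]
0.5 [[-0.186, -0.519], [-0.17, -0.518]] [[0.446, -0.291], [0.269, -0.295], [0.448, -0.486]]
```

Request:
apply_moves(moves=[-80,-300,0,0,0,0,75,-80,-300,0,0,0,0,75,-80,-300,0,0,0,0,75,-80,-300,0,0,0,0,75,-80,-300,0,0,0,0,75,-80,-300,0,0,0,0,75,-80,-300,0,0,0,0,75,-156,-583,0,0,0,0,75,-156,-583,0,0,0,0,75,-156,-583,0,0,0,0,75])

```text
clock: 21.38
tcp_pos: [0.4916, -0.152, 0.2256]
ee_rot: [[0.981, 0.191, 0.017], [0.191, -0.982, 0.006], [0.018, -0.003, -1.0]]
force: [0.9, -0.2, 0.7]
finger_gap: 0.0751
```

Run:
```python
from h import *
im=manip.get_image("top");b=im[150:245,85:235]
cv2.imwrite("pics/t26.png",cv2.resize(b,None,fx=5,fy=5,interpolation=2))
```

```text
(no output)
```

View pics/t26.png

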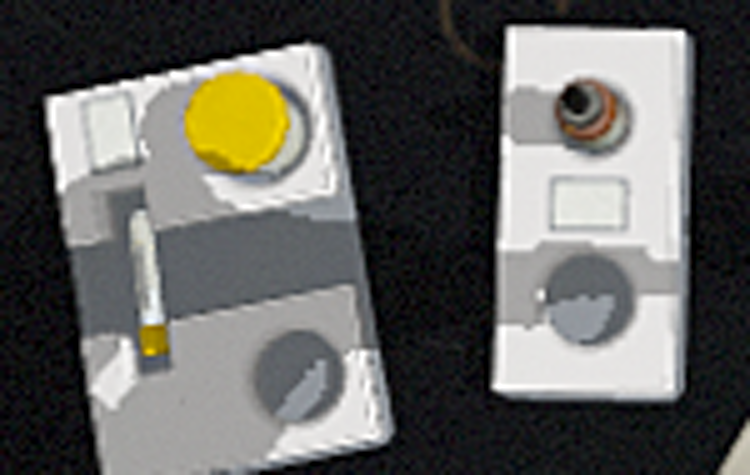

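Request:
apply_moves(moves=[-25,-90,0,0.006,0.017,0,75,-49,-165,0,0.006,0.017,0,75,-49,-179,0,0.006,0.017,0,75,-49,-179,-20,0.006,0.017,0,75,-49,-179,-50,0.006,0.017,0,75,-49,-179,-80,0.006,0.017,0,75,-49,-179,-90,0.006,0.017,0,75,-49,-179,-90,0.006,0.017,0,75,-49,-179,-90,0.006,0.017,0,75])

```text
clock: 22.18
tcp_pos: [0.4421, -0.3371, 0.1365]
ee_rot: [[0.982, 0.187, -0.0], [0.187, -0.982, 0.009], [0.001, -0.009, -1.0]]
force: [0.6, 0.0, 0.5]
finger_gap: 0.0748
```

Run:
```python
from h import *
s=manip.sense();R=np.array(s['ee_rot']);print(s['tcp_pos'],R[:,2],s['force'],s['finger_gap'])
im=manip.get_image("scene");b=im[140:280,270:400]
cv2.imwrite("pics/s27.png",cv2.resize(b,None,fx=4,fy=4,interpolation=2))
```

```text
[ 0.44205429 -0.3370895   0.13647783] [-4.45211332e-04  8.94850923e-03 -9.99959862e-01] [0.60125567 0.04038462 0.52236495] 0.07478971850812643
```

View pics/s27.png

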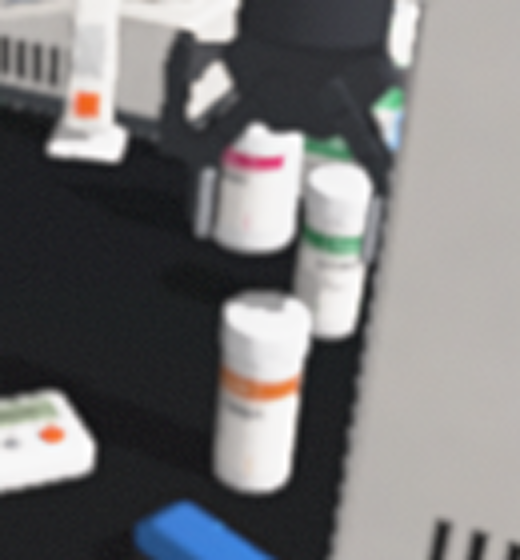

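Request:
apply_moves(moves=[0,6,0,0,0,0,75,0,6,0,0,0,0,75,0,6,-15,0,0,0,75,0,6,-25,0,0,0,75,0,6,-25,0,0,0,75])

```text
clock: 22.65
tcp_pos: [0.4421, -0.3303, 0.1112]
ee_rot: [[0.982, 0.188, -0.001], [0.188, -0.982, 0.009], [0.001, -0.009, -1.0]]
force: [0.5, -0.3, -0.6]
finger_gap: 0.0751
```

Run:
```python
from h import *
s=manip.sense();R=np.array(s['ee_rot']);print(s['tcp_pos'],R[:,2],s['force'],s['finger_gap'])
im=manip.get_image("scene");b=im[140:280,270:400]
cv2.imwrite("pics/s28.png",cv2.resize(b,None,fx=4,fy=4,interpolation=2))
```

```text
[ 0.44206576 -0.33031975  0.11118048] [-7.41876895e-04  9.18109356e-03 -9.99957578e-01] [ 0.53970481 -0.2753881  -0.56041439] 0.07508592915813478
```

View pics/s28.png

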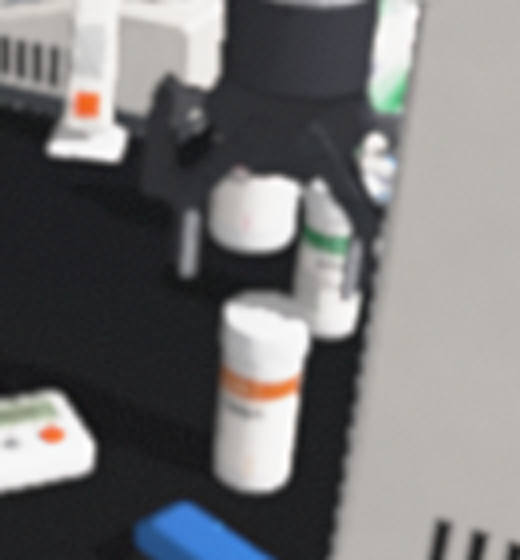

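Request:
apply_moves(moves=[0,0,-15,0,0,0,75,0,0,-27,0,0,0,75,0,0,-27,0,0,0,75,0,0,-27,0,0,0,60,0,0,-27,0,0,0,35,0,0,-27,0,0,0,35,0,0,-27,0,0,0,35,0,0,-27,0,0,0,35])

```text
clock: 23.37
tcp_pos: [0.4428, -0.3312, 0.0863]
ee_rot: [[0.982, 0.188, 0.002], [0.188, -0.982, 0.007], [0.003, -0.006, -1.0]]
force: [-0.8, -0.0, 6.4]
finger_gap: 0.0428
```

Run:
```python
from h import *
s=manip.sense();R=np.array(s['ee_rot']);print(s['tcp_pos'],R[:,2],s['force'],s['finger_gap'])
im=manip.get_image("scene");b=im[140:280,270:400]
cv2.imwrite("pics/s29.png",cv2.resize(b,None,fx=4,fy=4,interpolation=2))
```

```text
[ 0.44282943 -0.33121813  0.08632034] [ 0.0017194   0.00659484 -0.99997678] [-0.81619245 -0.01490477  6.39846197] 0.04277959401686133
```

View pics/s29.png

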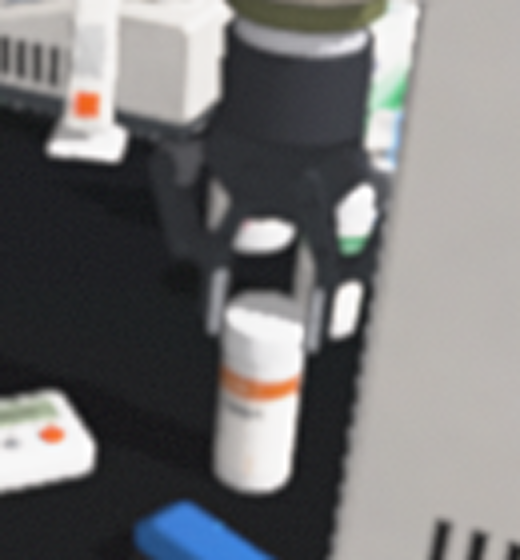

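Request:
apply_moves(moves=[0,0,15,0,0,0,35,0,0,50,0,0,0,35,0,0,85,0,0,0,35,0,0,120,0,0,0,35,3,20,125,0,0,0,35,8,60,125,0,0,0,35,14,100,125,0,0,0,35,20,140,125,0,0,0,35,26,180,125,0,0,0,35,32,220,125,0,0,0,35])

```text
clock: 24.25
tcp_pos: [0.4746, -0.1094, 0.2117]
ee_rot: [[0.982, 0.187, 0.002], [0.187, -0.982, 0.006], [0.003, -0.006, -1.0]]
force: [0.8, -0.4, -0.1]
finger_gap: 0.0426
```

Run:
```python
from h import *
s=manip.sense();R=np.array(s['ee_rot']);print(s['tcp_pos'],R[:,2],s['force'],s['finger_gap'])
im=manip.get_image("scene");b=im[60:280,170:400]
cv2.imwrite("pics/s30.png",cv2.resize(b,None,fx=2.6,fy=2.6,interpolation=2))
```

```text
[ 0.4746047  -0.10937776  0.21173622] [ 0.00226416  0.00629573 -0.99997762] [ 0.77713379 -0.42557919 -0.08563674] 0.04263607592678831
```

View pics/s30.png

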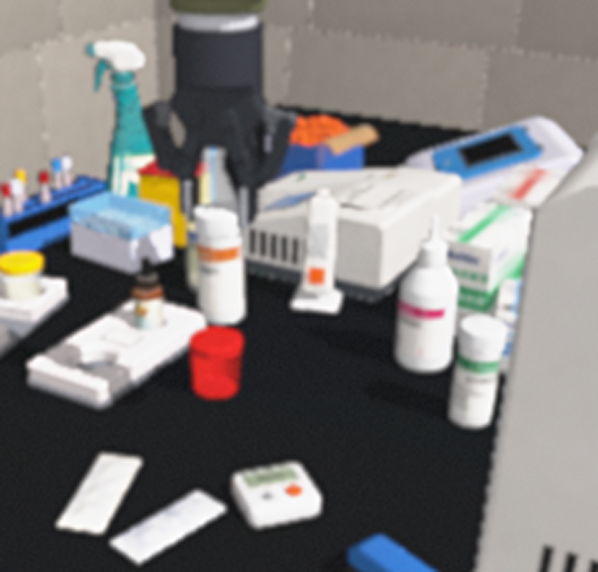

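Request:
apply_moves(moves=[6,40,0,0,0,0,35,12,80,0,0,0,0,35,18,120,0,0,0,0,35,24,155,0,0,0,0,35,26,172,0,0,0,0,35,26,176,0,0,0,0,35,26,176,-30,0,0,0,35,26,176,-60,0,0,0,35,26,176,-70,0,0,0,35,26,176,-70,0,0,0,35])

```text
clock: 25.13
tcp_pos: [0.4994, 0.0722, 0.1397]
ee_rot: [[0.982, 0.191, -0.003], [0.191, -0.981, 0.01], [-0.001, -0.01, -1.0]]
force: [-0.5, -0.7, 0.4]
finger_gap: 0.0428
```

Run:
```python
from h import *
s=manip.sense();R=np.array(s['ee_rot']);print(s['tcp_pos'],R[:,2],s['force'],s['finger_gap'])
im=manip.get_image("scene");b=im[100:240,150:290]
cv2.imwrite("pics/s31.png",cv2.resize(b,None,fx=4,fy=4,interpolation=2))
```

```text
[0.4994102  0.07217001 0.1397073 ] [-0.00293976  0.00974604 -0.99994818] [-0.51765934 -0.71557154  0.38696645] 0.042761941118224546
```

View pics/s31.png

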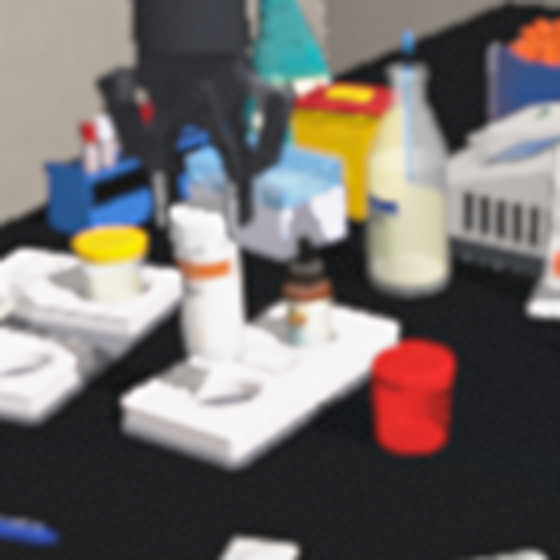

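Run:
```python
from h import *
p=proj("scene",[[.4994,.0722,.0535],[.4994,.0722,.1585],[.501,.067,.022]]);print((p-[150,100])*4)
```

```text
[[213.24933653 345.82603752]
 [201.85855199 204.7165532 ]
 [223.76379842 386.42959181]]
```

Request:
apply_moves(moves=[2,-5,0,0,0,0,35,2,-5,0,0,0,0,35,2,-5,-10,0,0,0,35,2,-5,-22,0,0,0,35,2,-5,-22,0,0,0,35])

```text
clock: 25.6
tcp_pos: [0.502, 0.0668, 0.1188]
ee_rot: [[0.982, 0.191, -0.001], [0.191, -0.982, 0.01], [0.001, -0.01, -1.0]]
force: [-0.4, 0.0, -2.1]
finger_gap: 0.0425
```

Run:
```python
from h import *
s=manip.sense();R=np.array(s['ee_rot']);print(s['tcp_pos'],R[:,2],s['force'],s['finger_gap'])
im=manip.get_image("scene");b=im[100:240,150:290]
cv2.imwrite("pics/s32.png",cv2.resize(b,None,fx=4,fy=4,interpolation=2))
```

```text
[0.50202969 0.06675126 0.11882873] [-0.00103281  0.00957916 -0.99995359] [-0.39201054  0.03169216 -2.06746954] 0.04251918627927917
```

View pics/s32.png

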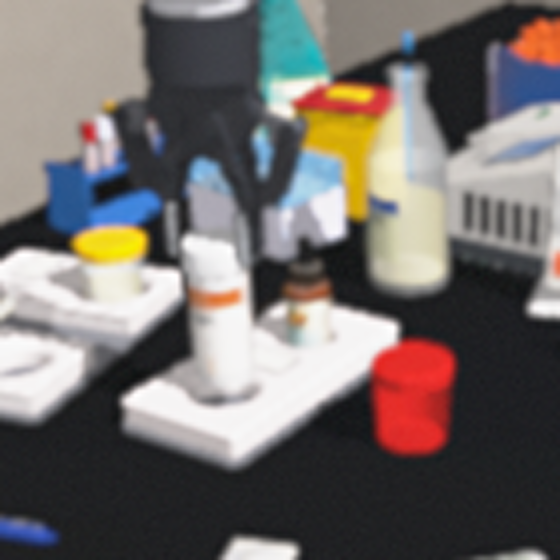

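Request:
apply_moves(moves=[-1,0,-8,0,0,0,35,-1,0,-16,0,0,0,35,-1,0,-22,0,0,0,35,-1,0,-26,0,0,0,35,-1,0,-26,0,0,0,35])

```text
clock: 26.07
tcp_pos: [0.501, 0.0668, 0.0928]
ee_rot: [[0.982, 0.191, -0.002], [0.191, -0.982, 0.01], [0.0, -0.01, -1.0]]
force: [-0.3, -0.1, -0.8]
finger_gap: 0.0426
```

Run:
```python
from h import *
s=manip.sense();R=np.array(s['ee_rot']);print(s['tcp_pos'],R[:,2],s['force'],s['finger_gap'])
im=manip.get_image("scene");b=im[100:240,150:290]
cv2.imwrite("pics/s33.png",cv2.resize(b,None,fx=4,fy=4,interpolation=2))
```

```text
[0.50100969 0.06683457 0.09277166] [-0.00177356  0.00970022 -0.99995138] [-0.3199556  -0.06972029 -0.8270803 ] 0.04263925279469687
```

View pics/s33.png

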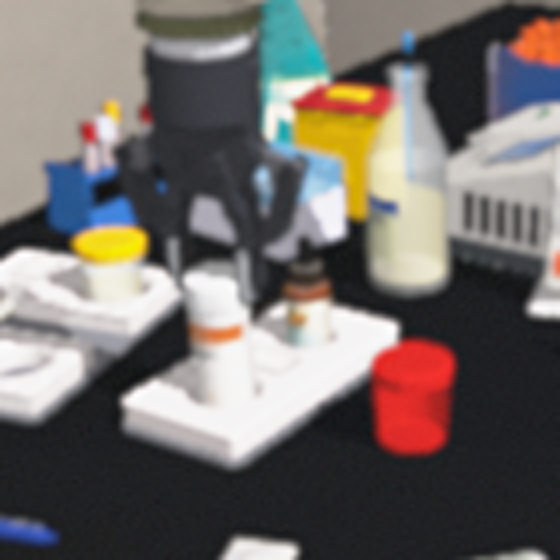

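The can has entered the pocket, with no force on the wrist. Releasing and rising.

Request:
apply_moves(moves=[0,0,-2,0,0,0,35,0,0,-2,0,0,0,75,0,0,-2,0,0,0,75,0,0,-2,0,0,0,75,0,0,-2,0,0,0,75,0,0,30,0,0,0,75,0,0,70,0,0,0,75,0,0,110,0,0,0,75,0,0,130,0,0,0,75])

```text
clock: 26.87
tcp_pos: [0.5022, 0.0668, 0.228]
ee_rot: [[0.982, 0.191, 0.005], [0.191, -0.982, 0.009], [0.007, -0.008, -1.0]]
force: [0.0, -0.1, 0.5]
finger_gap: 0.0748
```

Run:
```python
from h import *
s=manip.sense();R=np.array(s['ee_rot']);print(s['tcp_pos'],R[:,2],s['force'],s['finger_gap'])
im=manip.get_image("scene");b=im[100:240,150:290]
cv2.imwrite("pics/s34.png",cv2.resize(b,None,fx=4,fy=4,interpolation=2))
```

```text
[0.50223922 0.06679494 0.22800675] [ 0.00542426  0.0089335  -0.99994538] [ 0.02820868 -0.14865675  0.5414841 ] 0.07478856664626235
```

View pics/s34.png

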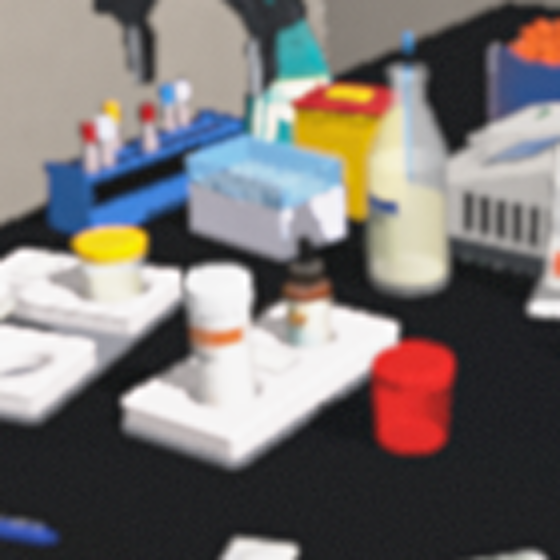

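Request:
apply_moves(moves=[35,-115,0,0,0,0,75,35,-115,0,0,0,0,75,35,-115,0,0,0,0,75,75,-245,0,0,0,0,75,75,-245,0,0,0,0,75,75,-245,0,0,0,0,75,118,-385,0,0,0,0,75,118,-385,0,0,0,0,75,118,-385,0,0,0,0,75,118,-385,0,0,0,0,75])

```text
clock: 27.75
tcp_pos: [0.6212, -0.3213, 0.2293]
ee_rot: [[0.982, 0.19, 0.009], [0.19, -0.982, 0.009], [0.011, -0.007, -1.0]]
force: [0.7, -0.1, -0.2]
finger_gap: 0.0753
```

Request:
apply_moves(moves=[0,0,0,0,0,0,75])

```text
clock: 27.83
tcp_pos: [0.6212, -0.3269, 0.227]
ee_rot: [[0.983, 0.185, 0.008], [0.185, -0.983, 0.008], [0.009, -0.007, -1.0]]
force: [0.6, -0.2, -0.1]
finger_gap: 0.0748
```

Request:
apply_moves(moves=[-1,8,0,0.008,0.008,0,75,-1,8,-25,0.008,0.008,0,75,-1,8,-50,0.008,0.008,0,75,-1,8,-80,0.008,0.008,0,75,-1,8,-102,0.008,0.008,0,75,-1,8,-102,0.008,0.008,0,75,-1,8,-102,0.008,0.008,0,75])

```text
clock: 28.42
tcp_pos: [0.62, -0.3174, 0.125]
ee_rot: [[0.983, 0.186, -0.001], [0.186, -0.982, 0.018], [0.002, -0.018, -1.0]]
force: [0.2, 0.1, 0.1]
finger_gap: 0.075
```

Run:
```python
from h import *
s=manip.sense();R=np.array(s['ee_rot']);print(s['tcp_pos'],R[:,2],s['force'],s['finger_gap'])
im=manip.get_image("scene");b=im[120:260,290:400]
cv2.imwrite("pics/s35.png",cv2.resize(b,None,fx=4,fy=4,interpolation=2))
```

```text
[ 0.62003989 -0.31736013  0.12495686] [-0.00146783  0.01767498 -0.99984271] [0.20468182 0.12348762 0.11128642] 0.07496959658024227
```

View pics/s35.png

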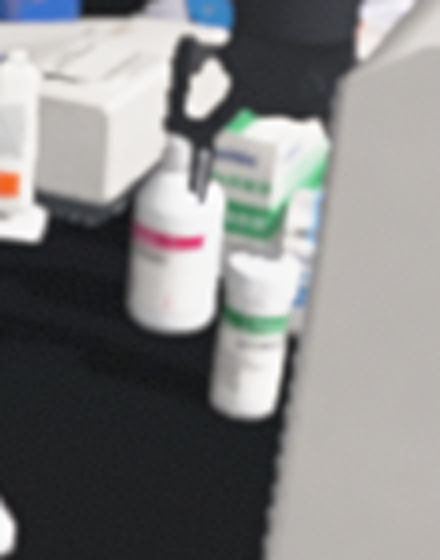

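Request:
apply_moves(moves=[0,-1,-10,-0.018,0,0,75,0,-1,-25,-0.018,0,0,75,0,-1,-40,-0.018,0,0,75,0,-1,-40,-0.018,0,0,75,0,-1,-40,-0.018,0,0,60,0,-1,-40,-0.018,0,0,35,0,-1,-40,-0.018,0,0,35,0,-1,-40,-0.018,0,0,35,0,-1,-40,-0.018,0,0,35])

```text
clock: 29.22
tcp_pos: [0.6214, -0.3195, 0.0889]
ee_rot: [[0.983, 0.186, 0.004], [0.186, -0.983, -0.005], [0.003, 0.005, -1.0]]
force: [-0.5, -0.5, 5.9]
finger_gap: 0.0422
```

Run:
```python
from h import *
s=manip.sense();R=np.array(s['ee_rot']);print(s['tcp_pos'],R[:,2],s['force'],s['finger_gap'])
im=manip.get_image("scene");b=im[120:260,290:400]
cv2.imwrite("pics/s36.png",cv2.resize(b,None,fx=4,fy=4,interpolation=2))
```

```text
[ 0.62140523 -0.31953049  0.0889313 ] [ 0.00428512 -0.00462783 -0.99998011] [-0.47214786 -0.52203889  5.88693624] 0.04223013786807141
```

View pics/s36.png

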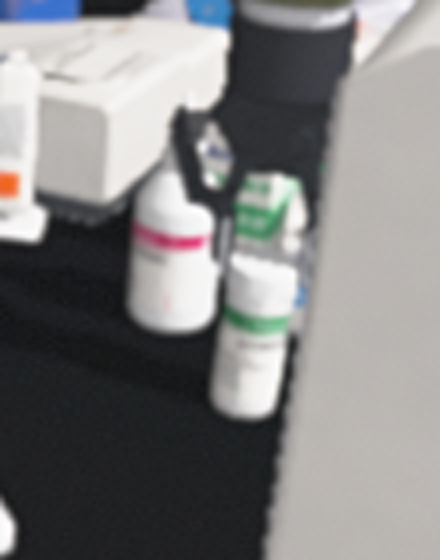

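Request:
apply_moves(moves=[0,0,15,0,0,0,35,0,0,50,0,0,0,35,0,0,85,0,0,0,35,0,0,120,0,0,0,35,0,0,155,0,0,0,35,-12,30,155,0,0,0,35,-24,65,155,0,0,0,35,-36,100,155,0,0,0,35,-48,135,155,0,0,0,35,-60,170,155,0,0,0,35])

```text
clock: 30.1
tcp_pos: [0.5605, -0.1481, 0.2447]
ee_rot: [[0.983, 0.186, 0.005], [0.186, -0.983, -0.005], [0.004, 0.006, -1.0]]
force: [0.7, 0.7, 0.0]
finger_gap: 0.0415
```

Run:
```python
from h import *
s=manip.sense();R=np.array(s['ee_rot']);print(s['tcp_pos'],R[:,2],s['force'],s['finger_gap'])
im=manip.get_image("scene");b=im[60:280,170:400]
cv2.imwrite("pics/s37.png",cv2.resize(b,None,fx=2.6,fy=2.6,interpolation=2))
```

```text
[ 0.56049268 -0.14805752  0.24469813] [ 0.00539097 -0.00506815 -0.99997263] [0.7373486  0.69589043 0.03368474] 0.041460183570011216
```

View pics/s37.png

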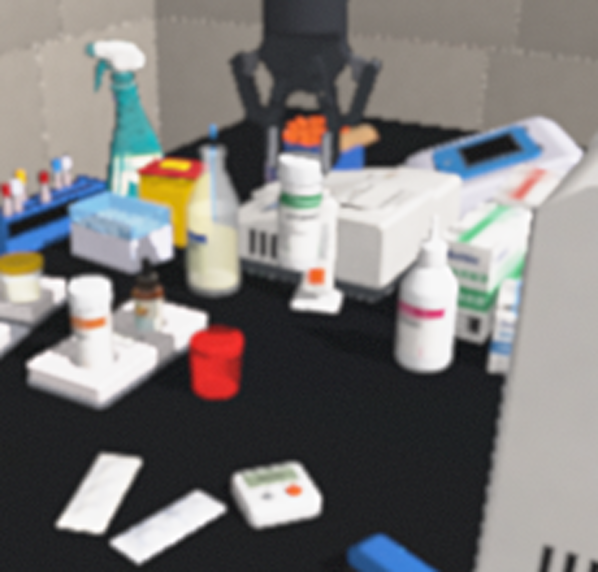

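Request:
apply_moves(moves=[-10,38,0,0,0,0,35,-20,76,0,0,0,0,35,-30,114,0,0,0,0,35,-40,152,0,0,0,0,35,-50,190,0,0,0,0,35,-60,228,0,0,0,0,35,-70,266,0,0,0,0,35,-80,304,0,0,0,0,35,-90,342,0,0,0,0,35,-99,372,0,0,0,0,35])

```text
clock: 30.98
tcp_pos: [0.4588, 0.2323, 0.2463]
ee_rot: [[0.982, 0.191, 0.006], [0.191, -0.982, -0.002], [0.005, 0.003, -1.0]]
force: [1.1, 0.1, -0.4]
finger_gap: 0.0418
```

Request:
apply_moves(moves=[0,0,0,0,0,0,35,0,0,0,0,0,0,35])

```text
clock: 31.15
tcp_pos: [0.4582, 0.2337, 0.2471]
ee_rot: [[0.981, 0.194, 0.007], [0.194, -0.981, -0.001], [0.007, 0.003, -1.0]]
force: [0.5, -0.1, -1.0]
finger_gap: 0.0416
```

Request:
apply_moves(moves=[3,-7,0,0,0,0,35,3,-7,-30,0,0,0,35,3,-7,-60,0,0,0,35,3,-7,-90,0,0,0,35,3,-7,-115,0,0,0,35,3,-7,-115,0,0,0,35,3,-7,-115,0,0,0,35])

```text
clock: 31.73
tcp_pos: [0.4617, 0.2253, 0.1321]
ee_rot: [[0.981, 0.192, 0.006], [0.192, -0.981, -0.002], [0.005, 0.003, -1.0]]
force: [-0.9, 0.2, 0.0]
finger_gap: 0.042
```

Run:
```python
from h import *
s=manip.sense();R=np.array(s['ee_rot']);p=np.array(s['tcp_pos']);print(p,R[:,2],s['force'],s['finger_gap'])
im=manip.get_image("scene");b=im[100:230,90:220]
cv2.imwrite("pics/s38.png",cv2.resize(b,None,fx=4.5,fy=4.5,interpolation=2))
print((proj("scene",[p+[0,0,-.089],p+[0,0,.016],[.4602,.2266,.022]])-[90,100])*4.5)
```

```text
[0.46173889 0.22532324 0.13214906] [ 0.00569752 -0.00186727 -0.99998203] [-0.86596816  0.18192648  0.02058047] 0.0420313156921993
[[290.00535222 373.93496599]
 [267.91131891 222.58275177]
 [291.26595538 403.32511269]]
```

View pics/s38.png

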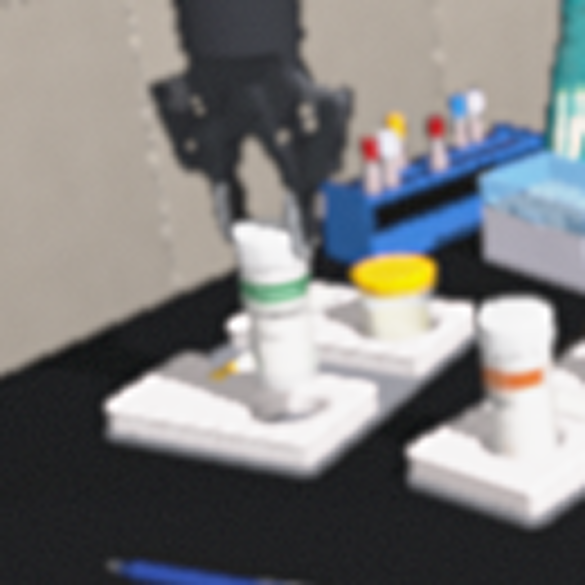

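Request:
apply_moves(moves=[0,1,-8,0,0,0,35,0,1,-16,0,0,0,35,0,1,-24,0,0,0,35,0,1,-32,0,0,0,35,0,1,-37,0,0,0,35,0,1,-37,0,0,0,35,0,1,-37,0,0,0,35])

```text
clock: 32.37
tcp_pos: [0.4623, 0.2268, 0.0961]
ee_rot: [[0.981, 0.192, 0.008], [0.192, -0.981, -0.001], [0.008, 0.003, -1.0]]
force: [-0.9, 0.4, 0.3]
finger_gap: 0.0417
```

Run:
```python
from h import *
s=manip.sense();R=np.array(s['ee_rot']);p=np.array(s['tcp_pos']);print(p,s['force'],s['finger_gap'])
im=manip.get_image("scene");b=im[100:230,90:220]
cv2.imwrite("pics/s39.png",cv2.resize(b,None,fx=4.5,fy=4.5,interpolation=2))
```

```text
[0.46228172 0.22681303 0.09606945] [-0.90636452  0.39553415  0.30734378] 0.04170651516541975
```

View pics/s39.png

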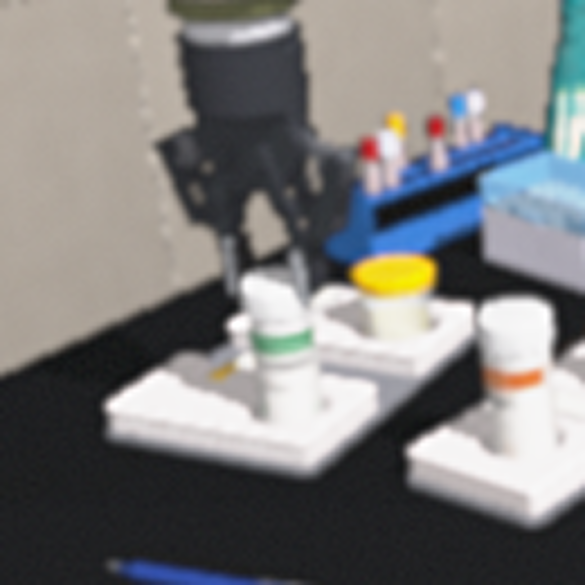

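The can is in its pocket, so I'll release, rise and back away to clear both views.

Request:
apply_moves(moves=[-1,0,-1,0,0,0,35,-1,0,-1,0,0,0,75,-1,0,-1,0,0,0,75,-1,0,-1,0,0,0,75,-1,0,-1,0,0,0,75,-1,0,30,0,0,0,75,-1,0,70,0,0,0,75,-1,0,110,0,0,0,75,-1,0,130,0,0,0,75])

```text
clock: 33.17
tcp_pos: [0.4624, 0.2272, 0.2311]
ee_rot: [[0.981, 0.193, 0.015], [0.193, -0.981, 0.0], [0.015, 0.003, -1.0]]
force: [0.3, 0.1, 0.8]
finger_gap: 0.0752
```

Request:
apply_moves(moves=[40,-200,30,0,0,0,75,40,-200,30,0,0,0,75,40,-200,30,0,0,0,75,40,-200,30,0,0,0,75,40,-380,30,0,0,0,75,40,-380,30,0,0,0,75,40,-380,30,0,0,0,75,40,-380,30,0,0,0,75,40,-380,30,0,0,0,75,40,-380,30,0,0,0,75])

```text
clock: 34.0
tcp_pos: [0.5023, -0.158, 0.261]
ee_rot: [[0.982, 0.188, 0.015], [0.188, -0.982, -0.001], [0.014, 0.004, -1.0]]
force: [-0.4, 0.4, 0.1]
finger_gap: 0.0748
```

Run:
```python
from h import *
s=manip.sense();p=np.array(s['tcp_pos']);print(p,s['force'],s['finger_gap'])
im=manip.get_image("scene");cv2.imwrite("pics/s40f.png",im);b=im[130:230,90:250]
cv2.imwrite("pics/s40.png",cv2.resize(b,None,fx=5,fy=5,interpolation=2))
im=manip.get_image("top");cv2.imwrite("pics/t40f.png",im);b=im[150:250,85:240]
cv2.imwrite("pics/t40.png",cv2.resize(b,None,fx=5,fy=5,interpolation=2))
```

```text
[ 0.50225411 -0.1580243   0.26095578] [-0.40951295  0.41505169  0.08709421] 0.07477588374960016
```

View pics/s40.png

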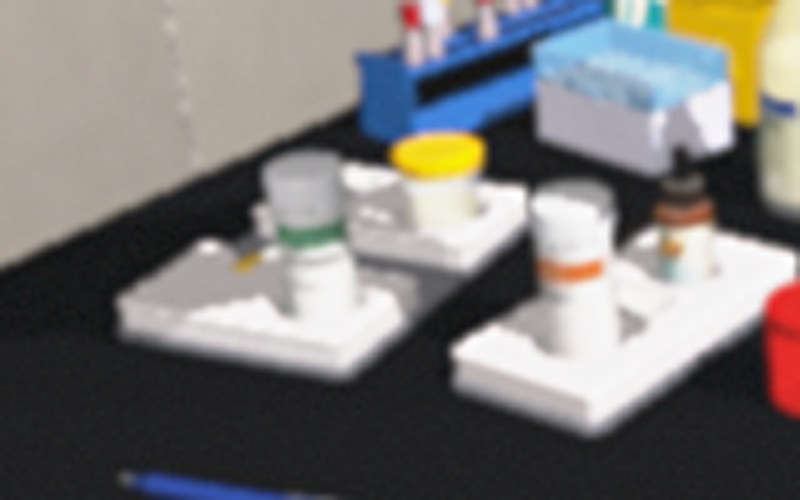

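View pics/t40.png

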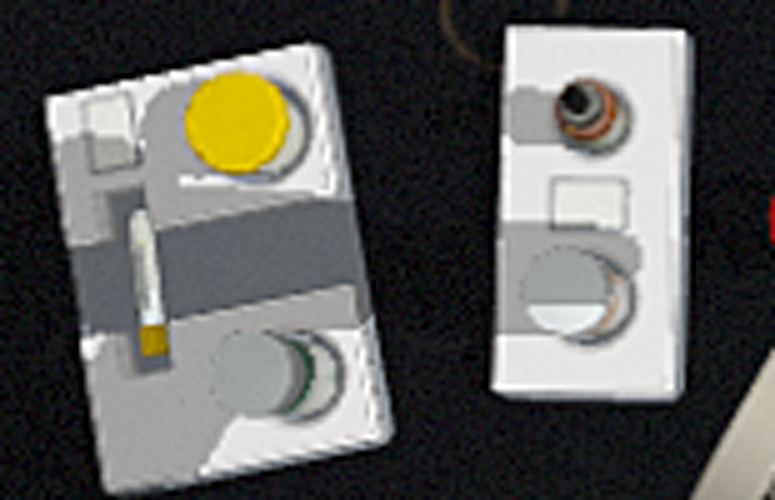

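Run:
```python
from h import *
im=cv2.imread("pics/t40f.png")
def P(a,z): return ray("top",[[a[0]/5+85,a[1]/5+150]],z)[0]
S=np.array([.5218,.2778]);th=np.radians(10.67);sy=np.array([np.cos(th),np.sin(th)]);sx=np.array([np.sin(th),-np.cos(th)])
C=np.array([.5507,.0663]);t2=np.radians(-1.62);cy=np.array([np.cos(t2),np.sin(t2)]);cx=np.array([np.sin(t2),-np.cos(t2)])
def rel(n,w,O,x,y): d=w[:2]-O;print(n,w.round(4),'tray xy mm',(1000*np.array([d@x,d@y])).round(1))
c=blob(im,(20,120,80),(35,255,255),(118,160,148,190));m=c.reshape(-1,2)
ce,r=cv2.minEnclosingCircle(ray("top",m,.065)[:,:2].astype(np.float32));rel('cup 39,70',np.array(ce),S,sx,sy);print('d',2*r+.002)
rel('canS 39,-70',P((253,372),.109),S,sx,sy)
rel('canC 0,-50',P((568,290),.109),C,cx,cy)
rel('drop collar 0,50',P((590,108),.081),C,cx,cy)
rel('drop bulb top',P((573,96),.106),C,cx,cy)
rel('tube end',P((141,212),.0105),S,sx,sy);rel('tube cap end',P((154,354),.0125),S,sx,sy)
# scene bottom/top checks
X=[]
for b in([.4602,.2266],[.501,.067],[.5978,.2525],[.6007,.0645]):
    h={0:.109,1:.109,2:.065,3:.106}[len(X)//2];X+=[[*b,.022],[*b,h]]
print(((proj("scene",X)-[90,130])*5).round())
```

```text
cup 39,70 [0.5967 0.2526] tray xy mm [38.6 69. ]
d 0.05992847648262978
canS 39,-70 [0.4605 0.2252 0.109 ] tray xy mm [ 40.3 -70. ]
canC 0,-50 [0.5005 0.0637 0.109 ] tray xy mm [  4.1 -50.1]
drop collar 0,50 [0.5977 0.0568 0.081 ] tray xy mm [ 8.1 47.3]
drop bulb top [0.6003 0.0619 0.106 ] tray xy mm [ 3.  49.7]
tube end [0.553  0.3237 0.0105] tray xy mm [-39.4  39.1]
tube cap end [0.4726 0.3133 0.0125] tray xy mm [-44.  -41.8]
[[324. 298.]
 [303. 162.]
 [580. 333.]
 [569. 192.]
 [445. 206.]
 [438. 145.]
 [683. 267.]
 [677. 138.]]
```

Run:
```python
from h import *
print(manip.sign_off())
```

```text
the job is handed in; nothing more can be done
None
```

Both kits are made up and the job was handed in at about 34 s of the 118 s allowed; no verdict was reported.
- **Sample kit:** it holds the yellow-lidded specimen cup, the capped tube and the green-band canister.
- **Control kit:** it holds the dropper bottle and the orange-band canister.

My last measurements, in tray axes (mm):

| Item | Measured x, y | Pocket centre x, y |
|---|---|---|
| Specimen cup | 38.6, 69.0 | 39, 70 |
| Canister in sample kit | 40.3, -70.0 | 39, -70 |
| Canister in control kit | 4.1, -50.1 | 0, -50 |
| Dropper (bulb tip) | 3.0, 49.7 | 0, 50 |
| Tube | from -39.4, 39.1 to -44.0, -41.8 | slot centre -42, 0 |

- **Height and tilt:** the last scene picture shows the upright items standing, with tops where seated items should appear. I did not measure height or tilt directly.
- **Disagreeing check:** the dropper's collar point came out at 8.1, 47.3, against 3.0, 49.7 from the bulb tip. I took the collar point as a rough pick.
- **Fingertips and missed grasp:** the fingertips appeared about level with the TCP instead of 22 mm ahead of it. The first tube grasp closed above the tube because of this, and I redid it lower.
- **Wash bottle and timer:** the arm did not go near enough to touch either. I did not measure their positions again at the end.

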